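Make the parts dryer ready to run

ROBOT

A 6-joint arm with a two-finger parallel gripper is mounted at the origin on the work surface. World frame = base frame: x ahead of the robot, y to its left, z up, the work surface at z = 0. Lengths are in m, angles in rad, forces in N, time in s.
With the tool pointing down it reaches from about 0.25 to 0.725 m from the base axis. Payload 9.7 kg.
Tool frame: the origin (TCP) lies at the very end of the fingers, on their centre line; the grasp point (between the pads) lies 19 mm behind it; z points along the fingers, y is the direction in which the jaws open and shut (so a half turn about z gives the same grasp; the last joint's range is limited). The gripper opens to 85 mm and grips with 20 to 120 N. Pads are 22 mm wide; open, the fingers measure 114 mm over their backs; the gripper's body (76 mm by 85 mm) begins 54 mm behind the grasp point. The pads swing forward as they close: fully open they stand 13 mm farther back than shut.
Start: joints at [1.296, 0.087, 0.176, 1.66, 0, 1.571], TCP at [0.149, 0.529, 0.231] pointing down, gripper open.
Joint ranges: [-3.13, 3.13], [-0.85, 1.81], [-1.15, 1.24], [-2.2, 2.28], [-1.44, 1.52], [-3.14, 3.14]. Speed limits (rad/s): [2.22, 2.22, 2.57, 3.14, 3.14, 3.14].

INTERFACE

Orientations are given as a unit quaternion [w, x, y, z].
In Python, from workcell import arm gives the robot as it stands.
- The arm moves only by the tool step_arm, never from a script. Its argument "steps" is a list of rows, each a list of 3 entries, a list of its own where there are three numbers: the shift along the tool's x, y, z each as a share of 0.05 m, from -1 to 1, then the turn, a rotation vector about the tool's x, y, z each as a share of 0.15 rad, from -1 to 1, then the opening, from 0 (shut) to 1 (fully open). A call has 1 to 20 rows; each row shifts and turns the commanded pose from where the row before left it, along the tool's axes as they then stand; what a row does not reach is not made up. A row lasts 1/8 s, in which the tool goes at most 62.5 mm and 10.7 degrees, less where a joint would pass 70% of its speed; a pose out of reach is approached as far as the arm can. A call with a number of a shift or a turn outside -1 to 1 is refused whole. A call with a gripper value outside its range is refused whole. The fingers move at their own pace and stop on an object; "squeeze" is the grip in N (left out, the last holds). Time passes only in rows, so rows that do not move let the fingers close. It gives the time, the measured TCP pose, the force and the opening at its end, in the units of the state.
- arm.read_state(): the state, without advancing time (a new reading comes with each control period).
- arm.get_image(name): name is "scene" or "top"; returns the picture (400x640x3 uint8, red, green, blue); there is no depth.
- arm.get_calibration(name): a dict with "fx", "fy", "cx", "cy" (pixels), "T" (4x4, takes a point from camera to world coordinates). Camera axes: x right, y down, z forward; pixel columns grow to the right and rows downward; lengths in m; the calibration is good to about 2 mm. A picture is of the moment at which its call begins. get_calibration takes no time and is no camera call.
- arm.hand_in(): hands the job in, once; it reports no verdict.
The state is a dict: "time_s": time; "qpos": joint angles; "qvel": joint speeds; "joint_torque": joint torques, N m; "ee_pos": TCP position; "tool_rot": TCP orientation; "wrist_force": force on the tool from outside, world axes, zero at the start; "wrist_torque": the same for the moment, N m; "grip_width": opening from 0.0 (shut) to 1.0 (fully open).
Only numpy, scipy, OpenCV 4.12 (cv2) and the standard library are available. Lean on these libraries where they do the work, as an engineer would, in place of code of your own. Each camera call takes 0.05 s, during which the arm holds its last target. There are 200 camera calls.

TASK

Get the little parts dryer on the suspension bench ready to run: lay every rocker link from the rubber mat flat on the floor of its open drawer, none on top of another, and push the drawer fully home until it clicks in. Then fit the filter panel into its frame on top of the dryer by hooking one short edge under the lip at the front and turning it down flat. Only then, because the fan starts as the vent opens, open the side vent wide: lift the stay off its pin and drop its last hole, the one nearest the knob, over the pin; leave the grease jar, the air can and the soft jaw where they stand.

Things in the scene. Friction and masses are not known exactly. Their poses are not given: they have to be found in the camera images.
- link1_mid (a point): An aluminium rocker link, shaped like a dog bone: 88 long, 26 thick, two round ends of 34 diameter joined by a straight waist 18 wide. The point is its centre, half-way up; x runs along its length, z up (it may be turned over). 140 g. Three to five links lie side by side on a mat 3 thick, about 54 apart; links not present read None. Grip it across the waist.
- link2_mid (a point): An aluminium rocker link, shaped like a dog bone: 88 long, 26 thick, two round ends of 34 diameter joined by a straight waist 18 wide. The point is its centre, half-way up; x runs along its length, z up (it may be turned over). 140 g. Three to five links lie side by side on a mat 3 thick, about 54 apart; links not present read None. Grip it across the waist.
- link3_mid (a point): An aluminium rocker link, shaped like a dog bone: 88 long, 26 thick, two round ends of 34 diameter joined by a straight waist 18 wide. The point is its centre, half-way up; x runs along its length, z up (it may be turned over). 140 g. Three to five links lie side by side on a mat 3 thick, about 54 apart; links not present read None. Grip it across the waist.
- link4_mid (a point): An aluminium rocker link, shaped like a dog bone: 88 long, 26 thick, two round ends of 34 diameter joined by a straight waist 18 wide. The point is its centre, half-way up; x runs along its length, z up (it may be turned over). 140 g. Three to five links lie side by side on a mat 3 thick, about 54 apart; links not present read None. Grip it across the waist.
- link5_mid (a point): An aluminium rocker link, shaped like a dog bone: 88 long, 26 thick, two round ends of 34 diameter joined by a straight waist 18 wide. The point is its centre, half-way up; x runs along its length, z up (it may be turned over). 140 g. Three to five links lie side by side on a mat 3 thick, about 54 apart; links not present read None. Grip it across the waist.
- drawer (a joint): Dryer drawer: metres that it stands open towards the robot; 0 is home, 0.14 the furthest. It runs stiffly (about 2 N) and over the last 12 mm a sprung catch resists with about 10 N, then draws it home.
- drawer_floor (a point): On top of the drawer's floor (30 above the bench), mid-width, 60 behind the inside of its front; moves with the drawer. x into the dryer (closing direction), y left, z up. Inside it is 300 wide and runs from x = -60 to +120; beyond x = opening - 60 it is under the dryer's 120 high housing. Side walls 36 high, front plate 12 thick and 78 high above the floor.
- drawer_handle (a point): Middle of the drawer's level bar handle, 10 in diameter, 100 long in y, 18 ahead of the front's outer face (towards the robot); it stands 48 above the drawer floor and 78 above the bench, and moves with the drawer. Axes as drawer_floor. A push on it or on the front shuts the drawer.
- filter_grip (a point): Filter panel: black plate 150 (x) by 110 (y) by 10 thick with paper pleats and, on top, a central upright grip rib 60 long (x), 14 thick (y), 36 tall. The point is the rib's middle, 26 above the plate's underside; z up out of the plate. The two short (110) edges are alike. 180 g. At first it lies on the bench to the left.
- frame_floor (a point): Centre of the floor of the steel filter frame on the dryer's top, right part, 120 above the bench; x away from the robot, y left, z up. Inside it is 158 (x) by 122 (y). The front wall (x = -79) is 26 high; its lip reaches 16 inwards, from 20 to 25 above the floor. Rear and side sills 7 high. The panel must go under the lip tilted. Seated, filter_grip is 26 above this point.
- pin_foot (a point): Foot of the upright steel pin for the stay, on the dryer's top (120 above the bench), left part; the pin is 9 in diameter with a round end, 20 high. Dryer's axes: x away from the robot, y left, z up.
- stay (a joint): Lift angle of the stay about its pivot, rad: 0 lying level (at its stop, 7 clear of the dryer's top), growing as the knob end is lifted; it falls back when let go. The hole at its start is 71 from the pivot, and must rise 14 to clear the pin: about 0.25 to 0.35 rad clears it safely.
- stay_pivot (a point): The stay is a flat steel bar 30 wide and 6 thick; this is its pivot on top of the vent flap, at mid-thickness (10 above the dryer's top); x along the bar to the knob, z up. Three holes of 15 lie at 71, 106 and 141 from it; at the start the first is over the pin, the vent shut. The stay lifts and swings here and the flap carries the pivot outwards, so the knob can be led freely.
- stay_last_hole (a point): Centre of the stay's last hole (141 from the pivot, 15 in diameter, at mid-thickness), the one nearest the knob.
- stay_knob (a point): Middle of the upright black round knob near the stay's free end: 18 in diameter, 46 tall, standing on the bar's upper face, 183 from the pivot; the point is 26 above the bar's mid-thickness. Axes as stay_pivot.
- flap (a joint): Opening angle of the vent flap on the dryer's left side, rad, about its upright hinge at the rear; 0 shut, about 0.62 with the last hole on the pin. The pivot is 120 from the hinge; it turns with little friction.
- grease: Bystander: white grease jar with a black lid, 68 across, 75 tall, origin under its middle.
- air_can: Bystander: black shock air can standing up, 56 across, 105 tall, origin under its middle.
- soft_jaw: Bystander: aluminium soft vise jaw, 110 by 30, 40 tall, origin under its middle.
There are look-alikes about, which are no part of the job. What is shaped like the part that bears link2_mid but brown or turquoise is not meant.

How it is judged:
By the outcome, as a careful person would: the job done as asked, in the order asked, and still so for the second after the job is handed in, with the robot touching nothing.
Of link1, link2, link3, link4, link5 only 3 to 5 are there at a start; the rules pass over those that are not, and their reading is None.
At some moment in a run one of link1, link2, link3, link4, link5 may be knocked a few centimetres aside while the robot is not near it.
Once in a run the grip may slacken for a moment while it holds something.
It also fails if it takes over 210 s, if anything falls off the work surface, if the arm or the gripper's body presses on something with over 40 N, if the wrist force passes 120 N, or if a joint passes its speed limit or range.

## Working session

There is one attempt and no reset: what is moved stays moved. The work goes in short steps, Python scripts to look and compute and a tool call to move; the robot and the scene stay as the last step left them, time stands still between calls to the robot, and variables do not carry over. Pictures are saved under pics/ and viewed, about 12 in all and at most 16, crops included, and the job is handed in when it is done.

Besides the shell and the picture viewer there is one more tool, called after "Call:" as name(argument=value, ...) on one line, values as JSON. step_arm: Moves the arm, as the interface text tells. Shift numbers are shares of 0.05 m and turn numbers shares of 0.15 rad, none past 1 either way. Its arguments: {"type":"object","properties":{"steps":{"type":"array"},"squeeze":{"type":"number"}},"required":["steps"]}

```bash
ls; mkdir -p pics; python3 - <<'E'
from workcell import arm
import cv2,numpy as np
for n in("scene","top"):
    im=arm.get_image(n);cv2.imwrite(f"pics/{n}0.png",im[:,:,::-1])
    c=arm.get_calibration(n);print(n,c["fx"],c["fy"],c["cx"],c["cy"]);print(np.round(c["T"],4).tolist())
s=arm.read_state();print(s)
E
```

```text
pics
scene 370.8900531731739 370.8900531731739 320.13476213946336 197.9320153418983
[[-0.9011, 0.3032, -0.3099, 0.9093], [0.4334, 0.6526, -0.6215, 0.6459], [0.0138, -0.6944, -0.7195, 0.9309], [0.0, 0.0, 0.0, 1.0]]
top 429.1657086660899 429.1657086660899 321.7652961220358 197.64325718578337
[[-0.0067, -0.9875, 0.1576, 0.3303], [-0.9999, 0.0084, 0.0105, -0.0449], [-0.0117, -0.1575, -0.9875, 1.349], [0.0, 0.0, 0.0, 1.0]]
{'time_s': 0.1, 'qpos': array([1.29602154e+00, 8.73897474e-02, 1.75188605e-01, 1.65980888e+00,
       1.22353230e-05, 1.57083033e+00]), 'qvel': array([ 1.36933447e-05, -2.53053571e-03,  1.79858617e-03, -1.22544421e-03,
        1.04968451e-03, -2.29858211e-04]), 'joint_torque': array([-7.19276159e-05, -5.21557474e+01,  4.65655339e+01,  1.58262067e-02,
       -3.91440744e-05, -6.48773749e-06]), 'ee_pos': array([0.14916879, 0.52915752, 0.23064969]), 'tool_rot': array([-8.91612371e-05,  1.36972416e-01,  9.90574676e-01, -6.00294886e-04]), 'wrist_force': array([0.09543797, 0.0848811 , 0.09416786]), 'wrist_torque': array([-0.01630231,  0.00802046,  0.03379273]), 'grip_width': 1.0049912785583373}
```

View pics/scene0.png

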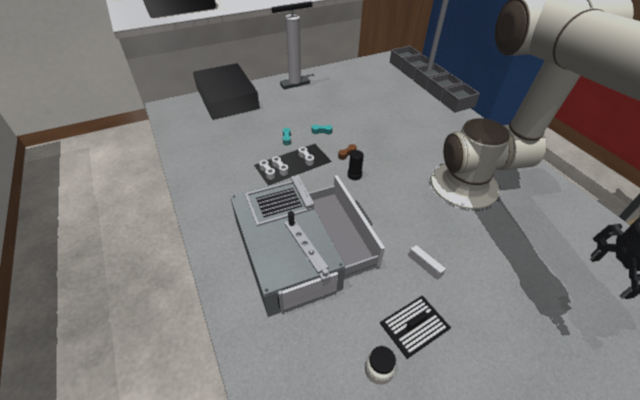

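View pics/top0.png

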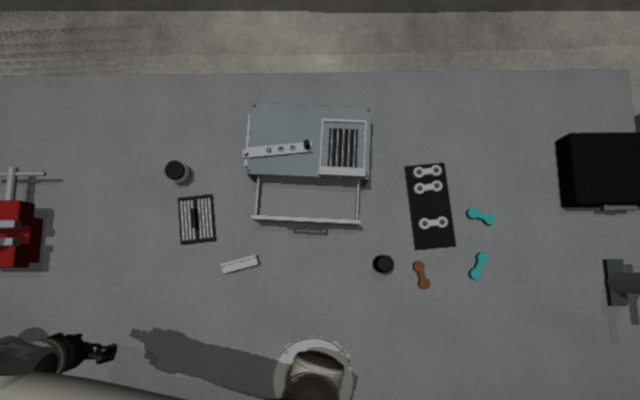

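```bash
python3 - <<'E'
import cv2
im=cv2.imread("pics/top0.png")[95:275,160:460]
im=cv2.resize(im,None,fx=2.66,fy=2.66,interpolation=cv2.INTER_CUBIC)
im=cv2.convertScaleAbs(im,alpha=1.5)
cv2.imwrite("pics/top0c.png",im)
im=cv2.imread("pics/scene0.png")[140:390,220:470]
cv2.imwrite("pics/scene0c.png",cv2.resize(im,None,fx=2.4,fy=2.4,interpolation=cv2.INTER_CUBIC))
E
cat > h.py <<'E'
from workcell import arm
import numpy as np,cv2
from scipy.spatial.transform import Rotation as R
def px2w(n,u,v,z):
    c=arm.get_calibration(n);T=np.array(c["T"])
    d=T[:3,:3]@np.array([(u-c["cx"])/c["fx"],(v-c["cy"])/c["fy"],1]);o=T[:3,3]
    return o+d*(z-o[2])/d[2]
def w2px(n,p):
    c=arm.get_calibration(n);T=np.linalg.inv(np.array(c["T"]));q=T[:3,:3]@np.array(p)+T[:3,3]
    return np.array([c["fx"]*q[0]/q[2]+c["cx"],c["fy"]*q[1]/q[2]+c["cy"]])
def tri(us,ut):
    A=[];b=[]
    for n,u in(("scene",us),("top",ut)):
        o=np.array(arm.get_calibration(n)["T"])[:3,3];d=px2w(n,*u,0)-o;d/=np.linalg.norm(d);P=np.eye(3)-np.outer(d,d);A.append(P);b.append(P@o)
    return np.linalg.lstsq(np.vstack(A),np.hstack(b),rcond=None)[0]
def snap(n,f,x0,y0,x1,y1,s,a=1.0):
    im=arm.get_image(n)[y0:y1,x0:x1,::-1]
    cv2.imwrite(f,cv2.convertScaleAbs(cv2.resize(im,None,fx=s,fy=s,interpolation=cv2.INTER_CUBIC),alpha=a))
E
```

```text
(no output)
```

View pics/top0c.png

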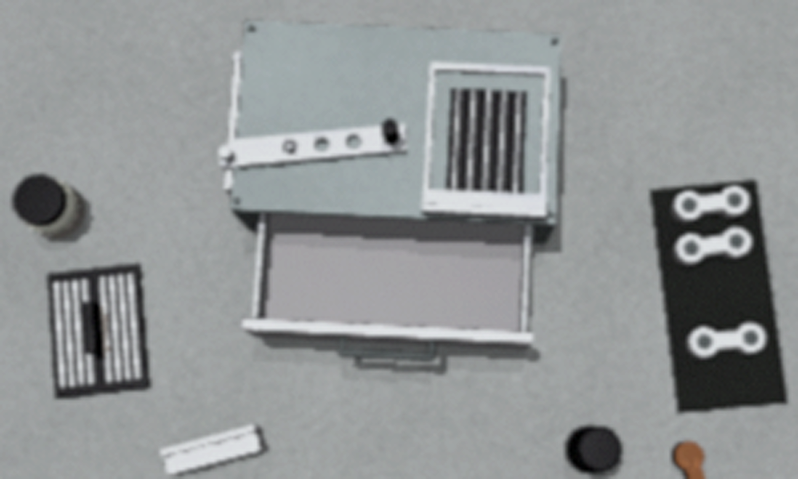

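View pics/scene0c.png

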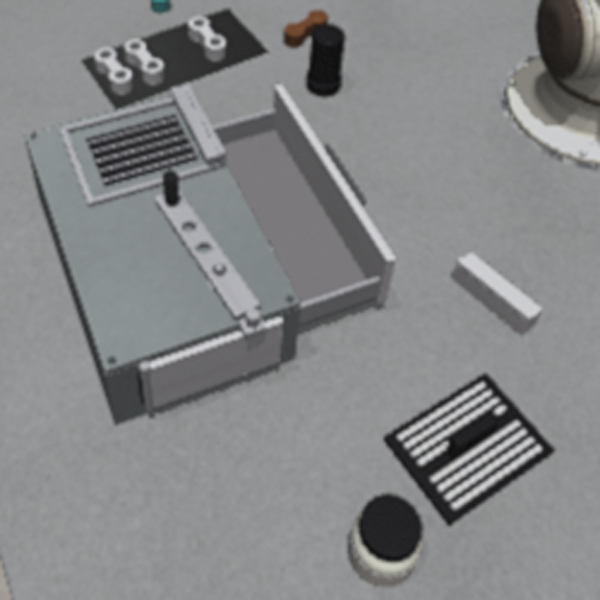

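```bash
python3 - <<'E'
from h import *
t=lambda x,y:(160+x/2.66,95+y/2.66)
s=lambda x,y:(220+x/2.4,140+y/2.4)
def P(name,x,y,z):print(name,np.round(px2w("top",*t(x,y),z),4))
for n,a,b in(("l1",(689,206),(735,200)),("l2",(690,248),(736,241)),("l4",(704,342),(751,337))):
    A=px2w("top",*t(*a),.029);B=px2w("top",*t(*b),.029);print(n,np.round((A+B)/2,4),np.linalg.norm(A-B),np.degrees(np.arctan2(*(A-B)[1::-1])))
for n,a,b in(("l1",(107,55),(120,84)),("l2",(137,46),(152,72)),("l4",(198,22),(215,50))):
    A=px2w("scene",*s(*a),.029);B=px2w("scene",*s(*b),.029);print(n,np.round((A+B)/2,4),np.linalg.norm(A-B),np.degrees(np.arctan2(*(A-B)[1::-1])))
for c in((251,29),(554,42),(237,201),(551,221)):P("dryer",*c,.12)
for c in((35,135),(112,360),(290,299)):print("dryer s",px2w("scene",*s(*c),.12))
P("pin",290,147,.14);print(px2w("scene",*s(219,268),.14), tri(s(219,268),t(290,147)))
P("knobtop",391,127,.179);print(px2w("scene",*s(171,174),.179))
for c in((49,275),(138,266),(148,387),(57,396)):P("filt",*c,.01)
for c in((386,437),(486,376),(552,449),(451,521)):print("filt s",px2w("scene",*s(*c),.01))
P("rib",93,329,.046)
P("handle",400,366,.083)
for c in((246,322),(533,337)):P("dfront outer top?",*c,.108)
for c in((246,330),(533,345)):P("dfront outer top?",*c,.108)
for c in((430,64),(550,67)):P("frame rear",*c,.127)
for c in((424,214),(546,216),(424,192),(548,194)):P("frame front",*c,.146)
P("pivot",228,154,.13)
P("grease",40,200,.075);P("can",596,450,.105);P("jaw",212,450,.04)
E
```

```text
l1 [ 0.6217 -0.3636  0.029 ] 0.05482097647492238 97.05041072599236
l2 [ 0.5719 -0.3625  0.029 ] 0.05471199807589783 98.26304110450363
l4 [ 0.4601 -0.3741  0.029 ] 0.05473905001854432 95.6344084120618
l1 [ 0.6318 -0.3472  0.029 ] 0.07083815710892902 -93.95746370443237
l2 [ 0.5803 -0.3501  0.029 ] 0.06644565270142865 -91.16397737907938
l4 [ 0.471  -0.3608  0.029 ] 0.07468554488660852 -93.04650181662268
dryer [0.8076 0.169  0.12  ]
dryer [ 0.7884 -0.1728  0.12  ]
dryer [0.6087 0.1809 0.12  ]
dryer [ 0.5831 -0.1646  0.12  ]
dryer s [ 0.79269831 -0.17054619  0.12      ]
dryer s [0.8142565  0.17234301 0.12      ]
dryer s [0.61538275 0.18439476 0.12      ]
pin [0.664  0.1204 0.14  ]
[0.67367452 0.12788208 0.14      ] [0.66879723 0.12109823 0.12791353]
knobtop [0.6741 0.0081 0.179 ]
[0.68021244 0.01284288 0.179     ]
filt [0.5455 0.4239 0.01  ]
filt [0.5554 0.3179 0.01  ]
filt [0.4115 0.3012 0.01  ]
filt [0.4017 0.4079 0.01  ]
filt s [0.56417179 0.32380887 0.01      ]
filt s [0.42057007 0.31028813 0.01      ]
filt s [0.40876004 0.41237856 0.01      ]
filt s [0.55236258 0.4289527  0.01      ]
rib [0.4763 0.3576 0.046 ]
handle [0.4282 0.0028 0.083 ]
dfront outer top? [0.4757 0.1705 0.108 ]
dfront outer top? [ 0.4567 -0.1432  0.108 ]
dfront outer top? [0.4669 0.1704 0.108 ]
dfront outer top? [ 0.448 -0.143  0.108]
frame rear [ 0.7616 -0.0332  0.127 ]
frame rear [ 0.7567 -0.1669  0.127 ]
frame front [ 0.5866 -0.0258  0.146 ]
frame front [ 0.5832 -0.1569  0.146 ]
frame front [ 0.6109 -0.0259  0.146 ]
frame front [ 0.6074 -0.1596  0.146 ]
pivot [0.6595 0.1901 0.13  ]
grease [0.6222 0.4155 0.075 ]
can [ 0.3346 -0.2086  0.105 ]
jaw [0.3378 0.2183 0.04  ]
```

```bash
cat >> h.py <<'E'
def tool(yaw,pitch=0):
    """tool pointing down, jaw axis (tool y) at world angle yaw (deg); then pitch (deg) about the tool's y"""
    c,s=np.cos(np.radians(yaw)),np.sin(np.radians(yaw))
    return np.array([[-s,c,0],[c,s,0],[0,0,-1]]).T@R.from_euler("y",pitch,degrees=True).as_matrix()
def pose():
    s=arm.read_state();q=s["tool_rot"];return np.array(s["ee_pos"]),R.from_quat([q[1],q[2],q[3],q[0]]).as_matrix()
def plan(wps,start=None,vmax=.7,wmax=.8):
    """wps: (pos,rot,opening,min_rows). prints rounded rows in calls of at most 20."""
    p,M=start or pose();rows=[]
    for P,N,g,mn in wps:
        P=np.array(P,float);p0,M0=p,M;rv=R.from_matrix(M0.T@N).as_rotvec()
        n=max(mn,int(np.ceil(np.linalg.norm(P-p0)/.05/vmax)),int(np.ceil(np.linalg.norm(rv)/.15/wmax)),1)
        for i in range(1,n+1):
            pt=p0+(P-p0)*i/n;Mt=M0@R.from_rotvec(rv*i/n).as_matrix()
            d=np.round(M.T@(pt-p)/.05,2);w=np.round(R.from_matrix(M.T@Mt).as_rotvec()/.15,2)
            p=p+M@d*.05;M=M@R.from_rotvec(w*.15).as_matrix()
            f=lambda a:"["+",".join("%g"%(x+0) for x in a)+"]"
            rows.append("[%s,%s,%g]"%(f(d),f(w),g))
    for i in range(0,len(rows),20):print("["+",".join(rows[i:i+20])+"]\n")
    return p,M
E
python3 - <<'E'
from h import *
plan([((.57,-.30,.2),tool(7),.45,1)])
E
```

```text
[[[-0.47,-0.51,0.02],[0,0,0.29],0.45],[[-0.48,-0.48,0.03],[0,0,0.29],0.45],[[-0.51,-0.47,0.02],[0,0,0.29],0.45],[[-0.53,-0.44,0.02],[0,0,0.29],0.45],[[-0.55,-0.42,0.03],[0,0,0.29],0.45],[[-0.56,-0.39,0.02],[0,0,0.29],0.45],[[-0.59,-0.37,0.02],[0,0,0.29],0.45],[[-0.59,-0.34,0.03],[0,0,0.29],0.45],[[-0.61,-0.32,0.02],[0,0,0.29],0.45],[[-0.63,-0.29,0.02],[0,0,0.29],0.45],[[-0.64,-0.26,0.03],[0,0,0.29],0.45],[[-0.64,-0.24,0.02],[0,0,0.29],0.45],[[-0.66,-0.2,0.02],[0,0,0.29],0.45],[[-0.67,-0.18,0.03],[0,0,0.29],0.45],[[-0.67,-0.15,0.02],[0,0,0.29],0.45],[[-0.68,-0.12,0.02],[0,0,0.29],0.45],[[-0.68,-0.09,0.03],[0,0,0.29],0.45],[[-0.69,-0.06,0.02],[0,0,0.29],0.45],[[-0.68,-0.03,0.02],[0,0,0.29],0.45],[[-0.69,0,0.03],[0,0.01,0.29],0.45]]

[[[-0.69,0.03,0.02],[0,0,0.29],0.45],[[-0.69,0.06,0.02],[0,0,0.29],0.45],[[-0.68,0.09,0.02],[0,0,0.29],0.45],[[-0.68,0.12,0.03],[-0.01,0,0.29],0.45],[[-0.67,0.15,0.02],[0,0,0.29],0.45],[[-0.66,0.18,0.02],[0,0,0.29],0.45],[[-0.66,0.21,0.02],[0,0,0.29],0.45]]
```

Call:
step_arm(steps=[[[-0.47,-0.51,0.02],[0,0,0.29],0.45],[[-0.48,-0.48,0.03],[0,0,0.29],0.45],[[-0.51,-0.47,0.02],[0,0,0.29],0.45],[[-0.53,-0.44,0.02],[0,0,0.29],0.45],[[-0.55,-0.42,0.03],[0,0,0.29],0.45],[[-0.56,-0.39,0.02],[0,0,0.29],0.45],[[-0.59,-0.37,0.02],[0,0,0.29],0.45],[[-0.59,-0.34,0.03],[0,0,0.29],0.45],[[-0.61,-0.32,0.02],[0,0,0.29],0.45],[[-0.63,-0.29,0.02],[0,0,0.29],0.45],[[-0.64,-0.26,0.03],[0,0,0.29],0.45],[[-0.64,-0.24,0.02],[0,0,0.29],0.45],[[-0.66,-0.2,0.02],[0,0,0.29],0.45],[[-0.67,-0.18,0.03],[0,0,0.29],0.45],[[-0.67,-0.15,0.02],[0,0,0.29],0.45],[[-0.68,-0.12,0.02],[0,0,0.29],0.45],[[-0.68,-0.09,0.03],[0,0,0.29],0.45],[[-0.69,-0.06,0.02],[0,0,0.29],0.45],[[-0.68,-0.03,0.02],[0,0,0.29],0.45],[[-0.69,0,0.03],[0,0.01,0.29],0.45]], squeeze=40)

```text
time_s: 2.6
ee_pos: [0.4611, -0.0859, 0.2075]
tool_rot: [-0.001, 0.542, 0.84, 0.0]
wrist_force: [0.9, -0.2, -0.4]
grip_width: 0.451
```

Call:
step_arm(steps=[[[-0.69,0.03,0.02],[0,0,0.29],0.45],[[-0.69,0.06,0.02],[0,0,0.29],0.45],[[-0.68,0.09,0.02],[0,0,0.29],0.45],[[-0.68,0.12,0.03],[-0.01,0,0.29],0.45],[[-0.67,0.15,0.02],[0,0,0.29],0.45],[[-0.66,0.18,0.02],[0,0,0.29],0.45],[[-0.66,0.21,0.02],[0,0,0.29],0.45],[[0,0,0],[0,0,0],0.45],[[0,0,0],[0,0,0],0.45]])

```text
time_s: 3.72
ee_pos: [0.57, -0.2993, 0.1995]
tool_rot: [-0.001, 0.663, 0.749, 0.001]
wrist_force: [-0.3, 0.3, 0.4]
grip_width: 0.453
```

```bash
python3 - <<'E'
from h import *
s=arm.read_state();print(s["time_s"],s["qpos"].round(3),s["ee_pos"].round(4),s["tool_rot"].round(4),s["grip_width"])
a=arm.get_image("top");b=arm.get_image("scene")
for n in("top","scene"):print(n,w2px(n,s["ee_pos"]))
A=a[140:290,360:500];B=b[120:220,240:360]
A=cv2.resize(A,(560,600),interpolation=cv2.INTER_CUBIC)
u=w2px("top",s["ee_pos"]);cv2.circle(A,(int((u[0]-360+.5)*4),int((u[1]-140+.5)*4)),3,(255,0,0),-1)
cv2.imwrite("pics/a1.png",cv2.convertScaleAbs(A[:,:,::-1],alpha=1.4))
B=cv2.resize(B,(720,600),interpolation=cv2.INTER_CUBIC)
u=w2px("scene",s["ee_pos"]);cv2.circle(B,(int((u[0]-240+.5)*6),int((u[1]-120+.5)*6)),3,(255,0,0),-1)
cv2.imwrite("pics/b1.png",B[:,:,::-1])
E
```

```text
3.725 [-0.484  0.312  0.375  1.636  0.002  0.965] [ 0.57   -0.2993  0.1995] [-0.0008  0.6628  0.7488  0.0009] 0.45309915795847044
top [419.3904659  176.42399178]
scene [285.4481884  133.46322687]
```

View pics/a1.png

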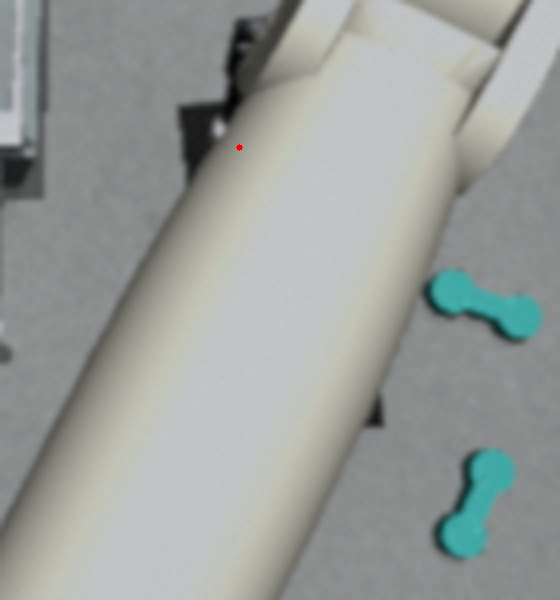

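View pics/b1.png

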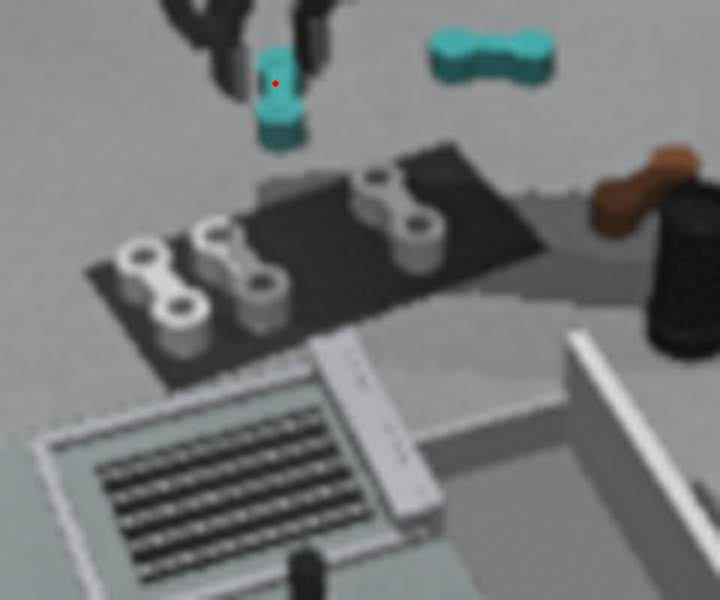

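```bash
python3 - <<'E'
from h import *
s=lambda x,y:(240+(x+.5)/6-.5,120+(y+.5)/6-.5)
for n,a,b in(("l1",(145,254),(181,308)),("l2",(218,235),(261,284)),("l4",(378,178),(419,225))):
    A=px2w("scene",*s(*a),.029);B=px2w("scene",*s(*b),.029);print(n,np.round((A+B)/2,4),np.linalg.norm(A-B),np.degrees(np.arctan2(*(B-A)[1::-1])))
# fingertips
for a in((237,95),(318,72)):print(px2w("scene",*s(*a),.205))
# mat corners in both
for c in((85,270),(455,142),(550,248),(173,390)):print("mat s",px2w("scene",*s(*c),.003).round(4))
t=lambda x,y:(160+(x+.5)/2.66-.5,95+(y+.5)/2.66-.5)
for c in((757,181),(786,402),(678,411),(652,190)):print("mat t",px2w("top",*t(*c),.003).round(4))
E
```

```text
l1 [ 0.6289 -0.361   0.029 ] 0.05644548504557069 92.83321816178467
l2 [ 0.5791 -0.3602  0.029 ] 0.05484475459720044 97.549844737509
l4 [ 0.4667 -0.3706  0.029 ] 0.05406654546345161 94.70166311332527
[ 0.59523823 -0.29094486  0.205     ]
[ 0.54745052 -0.29201886  0.205     ]
mat s [ 0.6618 -0.4202  0.003 ]
mat s [ 0.3934 -0.4413  0.003 ]
mat s [ 0.3849 -0.3161  0.003 ]
mat s [ 0.6492 -0.294   0.003 ]
mat t [ 0.6551 -0.4243  0.003 ]
mat t [ 0.3899 -0.4444  0.003 ]
mat t [ 0.3803 -0.318   0.003 ]
mat t [ 0.6451 -0.2975  0.003 ]
```

```bash
python3 - <<'E'
from h import *
st=plan([((.4645,-.372,.1),tool(5),.45,1),((.4645,-.372,.007),tool(5),.45,5),((.4645,-.372,.007),tool(5),0,4),((.4645,-.372,.18),tool(5),0,6)])
print("--")
plan([((.515,-.02,.18),tool(86.7),0,12),((.518,0,.037),tool(86.7),0,6)],st)
E
```

```text
[[[-0.24,-0.46,0.4],[0,0,0.05],0.45],[[-0.24,-0.45,0.4],[0,0,0.04],0.45],[[-0.25,-0.45,0.4],[0,-0.01,0.05],0.45],[[-0.25,-0.45,0.4],[0.01,0,0.05],0.45],[[-0.25,-0.45,0.4],[0,0,0.04],0.45],[[0,0,0.37],[0,0,0],0.45],[[0,0,0.37],[0,0,0],0.45],[[0,0,0.38],[0,0,0],0.45],[[0,0,0.37],[0,0,0],0.45],[[0,0,0.37],[0,0,0],0.45],[[0,0,0],[0,0,0],0],[[0,0,0],[0,0,0],0],[[0,0,0],[0,0,0],0],[[0,0,0],[0,0,0],0],[[0,0,-0.58],[0,0,0],0],[[0,0,-0.57],[0,0,0],0],[[0,0,-0.58],[0,0,0],0],[[0,0,-0.58],[0,0,0],0],[[0,0,-0.57],[0,0,0],0],[[0,0,-0.58],[0,0,0],0]]

--
[[[0.58,0.14,0],[0,0,-0.79],0],[[0.55,0.2,0],[0,0,-0.79],0],[[0.53,0.27,0],[0,0,-0.8],0],[[0.5,0.32,0],[0,0,-0.79],0],[[0.45,0.39,0],[0,0,-0.79],0],[[0.4,0.43,0],[0,0,-0.79],0],[[0.35,0.48,0],[0,0,-0.79],0],[[0.29,0.52,0],[0,0,-0.79],0],[[0.22,0.55,0],[0,0,-0.8],0],[[0.16,0.57,0],[0,0,-0.79],0],[[0.09,0.59,0],[0,0,-0.79],0],[[0.02,0.59,0],[0,0,-0.79],0],[[-0.01,0.07,0.48],[0,0,0],0],[[0,0.06,0.47],[0,0,0],0],[[-0.01,0.07,0.48],[0,0,0],0],[[0,0.07,0.48],[0,0,0],0],[[-0.01,0.07,0.48],[0,0,0],0],[[-0.01,0.06,0.47],[0,0,0],0]]
```

Call:
step_arm(steps=[[[-0.24,-0.46,0.4],[0,0,0.05],0.45],[[-0.24,-0.45,0.4],[0,0,0.04],0.45],[[-0.25,-0.45,0.4],[0,-0.01,0.05],0.45],[[-0.25,-0.45,0.4],[0.01,0,0.05],0.45],[[-0.25,-0.45,0.4],[0,0,0.04],0.45],[[0,0,0.37],[0,0,0],0.45],[[0,0,0.37],[0,0,0],0.45],[[0,0,0.38],[0,0,0],0.45],[[0,0,0.37],[0,0,0],0.45],[[0,0,0.37],[0,0,0],0.45],[[0,0,0],[0,0,0],0],[[0,0,0],[0,0,0],0],[[0,0,0],[0,0,0],0],[[0,0,0],[0,0,0],0],[[0,0,-0.58],[0,0,0],0],[[0,0,-0.57],[0,0,0],0],[[0,0,-0.58],[0,0,0],0],[[0,0,-0.58],[0,0,0],0],[[0,0,-0.57],[0,0,0],0],[[0,0,-0.58],[0,0,0],0]], squeeze=40)

```text
time_s: 6.32
ee_pos: [0.4646, -0.3728, 0.1811]
tool_rot: [-0.0, 0.676, 0.737, -0.0]
wrist_force: [0.1, -0.3, -2.1]
grip_width: 0.198
```

Call:
step_arm(steps=[[[0.58,0.14,0],[0,0,-0.79],0],[[0.55,0.2,0],[0,0,-0.79],0],[[0.53,0.27,0],[0,0,-0.8],0],[[0.5,0.32,0],[0,0,-0.79],0],[[0.45,0.39,0],[0,0,-0.79],0],[[0.4,0.43,0],[0,0,-0.79],0],[[0.35,0.48,0],[0,0,-0.79],0],[[0.29,0.52,0],[0,0,-0.79],0],[[0.22,0.55,0],[0,0,-0.8],0],[[0.16,0.57,0],[0,0,-0.79],0],[[0.09,0.59,0],[0,0,-0.79],0],[[0.02,0.59,0],[0,0,-0.79],0],[[0,0,0],[0,0,0],0]])

```text
time_s: 7.95
ee_pos: [0.5158, -0.0193, 0.1801]
tool_rot: [-0.0, 0.028, 1.0, 0.0]
wrist_force: [-0.4, -0.8, -2.4]
grip_width: 0.202
```

```bash
python3 - <<'E'
from h import *
print(arm.read_state()["qpos"].round(2))
snap("scene","pics/b2.png",240,120,400,270,4)
E
```

```text
[-0.04 -0.01 -0.02  1.56  0.    0.02]
```

View pics/b2.png

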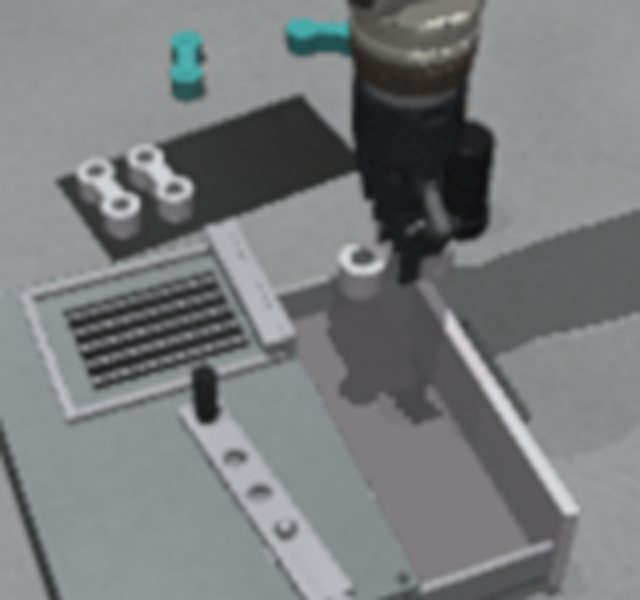

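```bash
python3 - <<'E'
from h import *
s=lambda x,y:(240+(x+.5)/4-.5,120+(y+.5)/4-.5)
for c in((445,322),(578,512),(560,516)):print(px2w("scene",*s(*c),.108))
for c in((548,545),(420,585),(290,293)):print("side",px2w("scene",*s(*c),.066))
for n,a,b in(("l1",(98,170),(121,205)),("l2",(145,157),(175,189))):
    A=px2w("scene",*s(*a),.029);B=px2w("scene",*s(*b),.029);print(n,np.round((A+B)/2,4),np.linalg.norm(A-B),np.degrees(np.arctan2(*(B-A)[1::-1])))
st=plan([((.523,.085,.17),tool(86.7),0,1),((.523,.085,.037),tool(86.7),0,6),((.523,.085,.037),tool(86.7),.45,4),((.523,.085,.18),tool(86.7),.45,5)])
print("--")
st=plan([((.5765,-.361,.12),tool(8),.45,13),((.5765,-.361,.007),tool(8),.45,5)],st)
plan([((.5765,-.361,.007),tool(8),0,4),((.5765,-.361,.18),tool(8),0,6)],st)
E
```

```text
[ 0.47324049 -0.01673297  0.108     ]
[0.47783286 0.17935087 0.108     ]
[0.490822   0.17697793 0.108     ]
side [0.49059106 0.17089891 0.066     ]
side [0.58831241 0.16184008 0.066     ]
side [ 0.5505718  -0.13311354  0.066     ]
l1 [ 0.6282 -0.3602  0.029 ] 0.05470350426550002 92.53401885368861
l2 [ 0.5788 -0.3598  0.029 ] 0.05467872279446304 99.1163878538692
[[[-0.01,0.53,0.05],[0,0,0],0],[[0,0.52,0.05],[0,0,0],0],[[-0.01,0.53,0.05],[0,0,0],0],[[0,0.53,0.05],[0,0,0],0],[[0,0,0.44],[0,0,0],0],[[0,0,0.45],[0,0,0],0],[[0,0,0.44],[0,0,0],0],[[0,0,0.44],[0,0,0],0],[[0,0,0.45],[0,0,0],0],[[0,0,0.44],[0,0,0],0],[[0,0,0],[0,0,0],0.45],[[0,0,0],[0,0,0],0.45],[[0,0,0],[0,0,0],0.45],[[0,0,0],[0,0,0],0.45],[[0,0,-0.57],[0,0,0],0.45],[[0,0,-0.57],[0,0,0],0.45],[[0,0,-0.57],[0,0,0],0.45],[[0,0,-0.58],[0,0,0],0.45],[[0,0,-0.57],[0,0,0],0.45]]

--
[[[-0.12,-0.68,0.09],[0,0,0.7],0.45],[[-0.2,-0.66,0.09],[0,0,0.71],0.45],[[-0.26,-0.64,0.1],[0,0,0.7],0.45],[[-0.33,-0.61,0.09],[0,0,0.71],0.45],[[-0.39,-0.57,0.09],[0,0,0.7],0.45],[[-0.45,-0.53,0.09],[0,0,0.7],0.45],[[-0.5,-0.48,0.1],[0,0,0.71],0.45],[[-0.55,-0.42,0.09],[0,0,0.7],0.45],[[-0.59,-0.36,0.09],[0,0,0.71],0.45],[[-0.62,-0.29,0.09],[0,0,0.7],0.45],[[-0.65,-0.23,0.1],[0,0,0.71],0.45],[[-0.68,-0.16,0.09],[0,0,0.7],0.45],[[-0.68,-0.09,0.09],[0,0,0.7],0.45],[[0,0,0.45],[0,0,0],0.45],[[0,0,0.45],[0,0,0],0.45],[[0,0,0.46],[0,0,0],0.45],[[0,0,0.45],[0,0,0],0.45],[[0,0.01,0.45],[0,0,0],0.45]]

[[[0,0,0],[0,0,0],0],[[0,0,0],[0,0,0],0],[[0,0,0],[0,0,0],0],[[0,0,0],[0,0,0],0],[[0,0,-0.58],[0,0,0],0],[[0,0,-0.57],[0,0,0],0],[[0,0,-0.58],[0,0,0],0],[[0,0,-0.58],[0,0,0],0],[[0,0,-0.57],[0,0,0],0],[[0,-0.01,-0.58],[0,0,0],0]]
```

Call:
step_arm(steps=[[[-0.07,0.53,0.05],[0,0,0],0],[[-0.06,0.52,0.05],[0,0,0],0],[[-0.07,0.53,0.05],[0,0,0],0],[[-0.07,0.53,0.05],[0,0,0],0],[[0,0,0.44],[0,0,0],0],[[0,0,0.45],[0,0,0],0],[[0,0,0.44],[0,0,0],0],[[0,0,0.44],[0,0,0],0],[[0,0,0.45],[0,0,0],0],[[0,0,0.44],[0,0,0],0],[[0,0,0],[0,0,0],0.0],[[0,0,0],[0,0,0],0.45],[[0,0,0],[0,0,0],0.45],[[0,0,0],[0,0,0],0.45],[[0,0,-0.57],[0,0,0],0.45],[[0,0,-0.57],[0,0,0],0.45],[[0,0,-0.57],[0,0,0],0.45],[[0,0,-0.58],[0,0,0],0.45],[[0,0,-0.57],[0,0,0],0.45]])

```text
time_s: 10.38
ee_pos: [0.5353, 0.0838, 0.1813]
tool_rot: [0.0, 0.029, 1.0, 0.0]
wrist_force: [0.4, -0.3, -0.5]
grip_width: 0.449
```

```bash
python3 - <<'E'
from h import *
st=plan([((.577,-.36,.12),tool(8),.45,13),((.577,-.36,.007),tool(8),.45,5)])
print("--")
st=plan([((.577,-.36,.007),tool(8),0,4),((.577,-.36,.18),tool(8),0,6)],st)
E
```

```text
[[[-0.1,-0.68,0.09],[0,0,0.7],0.45],[[-0.18,-0.66,0.1],[0,0,0.71],0.45],[[-0.24,-0.64,0.09],[0,0,0.7],0.45],[[-0.31,-0.61,0.1],[0,0,0.71],0.45],[[-0.38,-0.58,0.09],[0,0,0.7],0.45],[[-0.43,-0.53,0.1],[0,0,0.7],0.45],[[-0.48,-0.49,0.09],[0,0,0.71],0.45],[[-0.54,-0.43,0.09],[0,0,0.7],0.45],[[-0.57,-0.37,0.1],[0,0,0.7],0.45],[[-0.61,-0.31,0.09],[0,0,0.71],0.45],[[-0.64,-0.24,0.1],[0,0,0.7],0.45],[[-0.67,-0.18,0.09],[0,0,0.71],0.45],[[-0.68,-0.1,0.09],[0,0,0.7],0.45],[[0,0,0.45],[0,0,0],0.45],[[0,0,0.46],[0,0,0],0.45],[[0,0,0.45],[0,0,0],0.45],[[0,0,0.45],[0,0,0],0.45],[[0,0,0.45],[0,0,0],0.45]]

--
[[[0,0,0],[0,0,0],0],[[0,0,0],[0,0,0],0],[[0,0,0],[0,0,0],0],[[0,0,0],[0,0,0],0],[[0,0,-0.58],[0,0,0],0],[[0,0,-0.57],[0,0,0],0],[[0,0,-0.58],[0,0,0],0],[[0,0,-0.57],[0,0,0],0],[[0,0,-0.58],[0,0,0],0],[[0,0,-0.58],[0,0,0],0]]
```

```bash
python3 - <<'E'
from h import *
im=arm.get_image("scene")[:,:,::-1];cv2.imwrite("pics/b3full.png",im)
old=cv2.imread("pics/b2.png");new=cv2.resize(im[120:270,240:400],None,fx=4,fy=4,interpolation=cv2.INTER_CUBIC)
d=cv2.absdiff(old,new).max(2);print("mat diff",d[140:250,60:210].mean(),d[140:250,60:210].max())
cv2.imwrite("pics/b3.png",new)
E
```

```text
mat diff 2.038060606060606 5
```

Call:
step_arm(steps=[[[-0.1,-0.68,0.09],[0,0,0.7],0.45],[[-0.18,-0.66,0.1],[0,0,0.71],0.45],[[-0.24,-0.64,0.09],[0,0,0.7],0.45],[[-0.31,-0.61,0.1],[0,0,0.71],0.45],[[-0.38,-0.58,0.09],[0,0,0.7],0.45],[[-0.43,-0.53,0.1],[0,0,0.7],0.45],[[-0.48,-0.49,0.09],[0,0,0.71],0.45],[[-0.54,-0.43,0.09],[0,0,0.7],0.45],[[-0.57,-0.37,0.1],[0,0,0.7],0.45],[[-0.61,-0.31,0.09],[0,0,0.71],0.45],[[-0.64,-0.24,0.1],[0,0,0.7],0.45],[[-0.67,-0.18,0.09],[0,0,0.71],0.45],[[-0.68,-0.1,0.09],[0,0,0.7],0.45]])

```text
time_s: 12.05
ee_pos: [0.5771, -0.3614, 0.1188]
tool_rot: [-0.0, 0.657, 0.754, -0.0]
wrist_force: [0.3, 0.8, 0.4]
grip_width: 0.452
```

```bash
python3 - <<'E'
from h import *
print(pose()[0])
snap("scene","pics/b4.png",240,120,400,270,5)
E
```

```text
[ 0.57709867 -0.36139632  0.11884101]
```

View pics/b4.png

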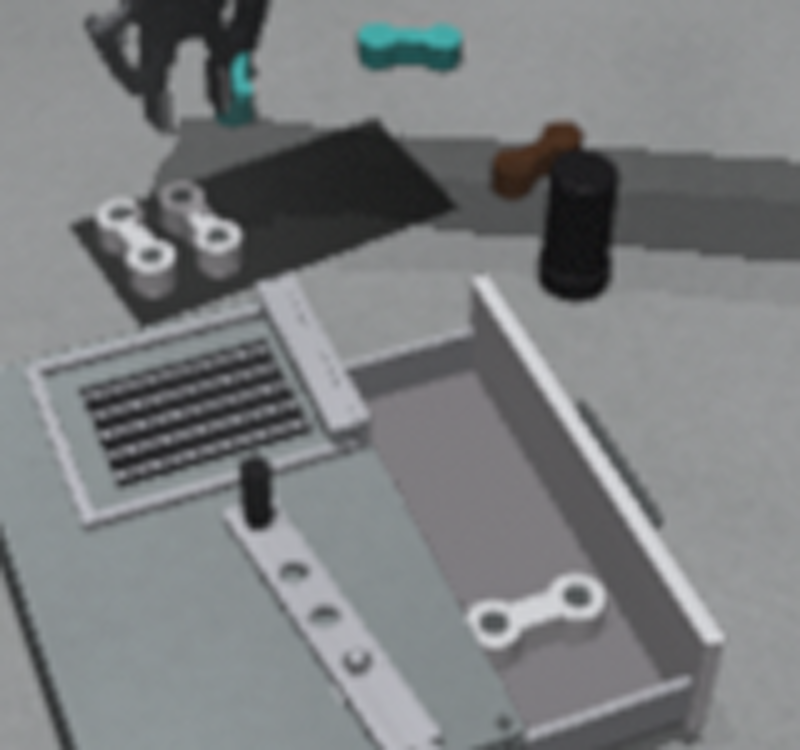

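Call:
step_arm(steps=[[[0,0,0.45],[0,0,0],0.45],[[0,0.0,0.45],[0,0,0],0.45],[[0,0,0.45],[0,0,0],0.45],[[0,0,0.45],[0,0,0],0.45],[[0,0,0.45],[0,0,0],0.45],[[0,0,0],[0,0,0],0],[[0,0,0],[0,0,0],0],[[0,0,0],[0,0,0],0],[[0,0,0],[0,0,0],0],[[0,0,-0.58],[0,0,0],0],[[0,0,-0.57],[0,0,0],0],[[0,0,-0.58],[0,0,0],0],[[0,0,-0.57],[0,0,0],0],[[0,0,-0.58],[0,0,0],0],[[0,0,-0.58],[0,0,0],0]])

```text
time_s: 13.98
ee_pos: [0.5769, -0.3602, 0.1806]
tool_rot: [-0.0, 0.656, 0.755, -0.0]
wrist_force: [-0.6, 0.3, -0.7]
grip_width: 0.202
```

```bash
python3 - <<'E'
from h import *
s=lambda x,y:(240+(x+.5)/5-.5,120+(y+.5)/5-.5)
print("link in drawer",(px2w("scene",*s(494,622),.056)+px2w("scene",*s(579,596),.056))/2,"placed .5353 .0838")
st=plan([((.531,0,.17),tool(86.7),0,12),((.531,0,.037),tool(86.7),0,6)])
print("--")
st=plan([((.531,0,.037),tool(86.7),.45,4),((.531,0,.18),tool(86.7),.45,5)],st)
E
```

```text
link in drawer [0.5378561  0.08395763 0.056     ] placed .5353 .0838
[[[0.61,0.01,0.02],[0,0,-0.76],0],[[0.6,0.07,0.02],[0,0,-0.77],0],[[0.58,0.15,0.01],[0,0,-0.76],0],[[0.57,0.21,0.02],[0,0,-0.76],0],[[0.54,0.27,0.02],[0,0,-0.77],0],[[0.5,0.34,0.02],[0,0,-0.76],0],[[0.47,0.39,0.01],[0,0,-0.76],0],[[0.41,0.44,0.02],[0,0,-0.77],0],[[0.37,0.48,0.02],[0,0,-0.76],0],[[0.3,0.53,0.02],[0,0,-0.76],0],[[0.24,0.55,0.01],[0,0,-0.76],0],[[0.18,0.58,0.02],[0,0,-0.77],0],[[0,0,0.44],[0,0,0],0],[[0,0,0.45],[0,0,0],0],[[0,0,0.44],[0,0,0],0],[[0,0,0.44],[0,0,0],0],[[0,0,0.45],[0,0,0],0],[[0,0,0.44],[0,0,0],0]]

--
[[[0,0,0],[0,0,0],0.45],[[0,0,0],[0,0,0],0.45],[[0,0,0],[0,0,0],0.45],[[0,0,0],[0,0,0],0.45],[[0,0,-0.57],[0,0,0],0.45],[[0,0,-0.57],[0,0,0],0.45],[[0,0,-0.58],[0,0,0],0.45],[[0,0,-0.57],[0,0,0],0.45],[[0,0,-0.57],[0,0,0],0.45]]
```

Call:
step_arm(steps=[[[0.61,0.01,0.02],[0,0,-0.76],0],[[0.6,0.07,0.02],[0,0,-0.77],0],[[0.58,0.15,0.01],[0,0,-0.76],0],[[0.57,0.21,0.02],[0,0,-0.76],0],[[0.54,0.27,0.02],[0,0,-0.77],0],[[0.5,0.34,0.02],[0,0,-0.76],0],[[0.47,0.39,0.01],[0,0,-0.76],0],[[0.41,0.44,0.02],[0,0,-0.77],0],[[0.37,0.48,0.02],[0,0,-0.76],0],[[0.3,0.53,0.02],[0,0,-0.76],0],[[0.24,0.55,0.01],[0,0,-0.76],0],[[0.18,0.58,0.02],[0,0,-0.77],0],[[0,0,0.44],[0,0,0],0],[[0,0,0.45],[0,0,0],0],[[0,0,0.44],[0,0,0],0],[[0,0,0.44],[0,0,0],0],[[0,0,0.45],[0,0,0],0],[[0,0,0.44],[0,0,0],0],[[0,0,0],[0,0,0],0]])

```text
time_s: 16.35
ee_pos: [0.5302, 0.0, 0.0349]
tool_rot: [-0.001, 0.029, 1.0, 0.0]
wrist_force: [-0.1, -0.2, -0.9]
grip_width: 0.203
```

Call:
step_arm(steps=[[[0,0,0],[0,0,0],0.45],[[0,0,0],[0,0,0],0.45],[[0,0,0],[0,0,0],0.45],[[0,0,-0.57],[0,0,0],0.45],[[0,0,-0.57],[0,0,0],0.45],[[0,0,-0.58],[0,0,0],0.45],[[0,0,-0.57],[0,0,0],0.45],[[0,0,-0.57],[0,0,0],0.45]])

```text
time_s: 17.35
ee_pos: [0.5312, 0.0001, 0.1802]
tool_rot: [0.0, 0.029, 1.0, 0.0]
wrist_force: [0.2, -0.2, -1.2]
grip_width: 0.446
```

```bash
python3 - <<'E'
from h import *
im=arm.get_image("scene")[:,:,::-1]
old=cv2.imread("pics/b3.png");new=cv2.resize(im[120:270,240:400],None,fx=4,fy=4,interpolation=cv2.INTER_CUBIC)
d=cv2.absdiff(old,new).max(2);print("mat diff l1",d[150:240,60:125].mean(),"l2",d[140:230,130:200].mean())
print("drawer link diff",d[450:520,350:490].mean())
cv2.imwrite("pics/b5.png",new)
st=plan([((.620,-.357,.12),tool(4),.45,13)])
print("--")
st=plan([((.620,-.357,.007),tool(4),.45,5),((.620,-.357,.007),tool(4),0,4),((.620,-.357,.18),tool(4),0,6)],st)
E
```

```text
mat diff l1 1.5692307692307692 l2 45.775555555555556
drawer link diff 20.520714285714284
[[[-0.17,-0.54,0.1],[0,0,0.74],0.45],[[-0.22,-0.52,0.1],[0,0,0.74],0.45],[[-0.28,-0.49,0.1],[0.01,0,0.74],0.45],[[-0.33,-0.46,0.1],[0,0.01,0.74],0.45],[[-0.39,-0.41,0.1],[0,0,0.74],0.45],[[-0.42,-0.38,0.1],[0,0,0.74],0.45],[[-0.47,-0.32,0.1],[0,0,0.74],0.45],[[-0.49,-0.27,0.1],[0.01,0,0.74],0.45],[[-0.53,-0.21,0.1],[0,0.01,0.74],0.45],[[-0.54,-0.15,0.09],[0,0,0.74],0.45],[[-0.56,-0.09,0.1],[0,0,0.74],0.45],[[-0.57,-0.03,0.1],[0,0,0.74],0.45],[[-0.56,0.03,0.1],[0.01,0,0.74],0.45]]

--
[[[0,0,0.45],[0,0,0],0.45],[[0,0,0.45],[0,0,0],0.45],[[0,0,0.46],[0,0,0],0.45],[[0,0,0.45],[0,0,0],0.45],[[0,0,0.45],[0,0,0],0.45],[[0,0,0],[0,0,0],0],[[0,0,0],[0,0,0],0],[[0,0,0],[0,0,0],0],[[0,0,0],[0,0,0],0],[[0,0,-0.58],[0,0,0],0],[[0,0,-0.57],[0,0,0],0],[[0,0,-0.58],[0,0,0],0],[[0,0,-0.58],[0,0,0],0],[[0,0,-0.57],[0,0,0],0],[[0,0,-0.58],[0,0,0],0]]
```

View pics/b5.png

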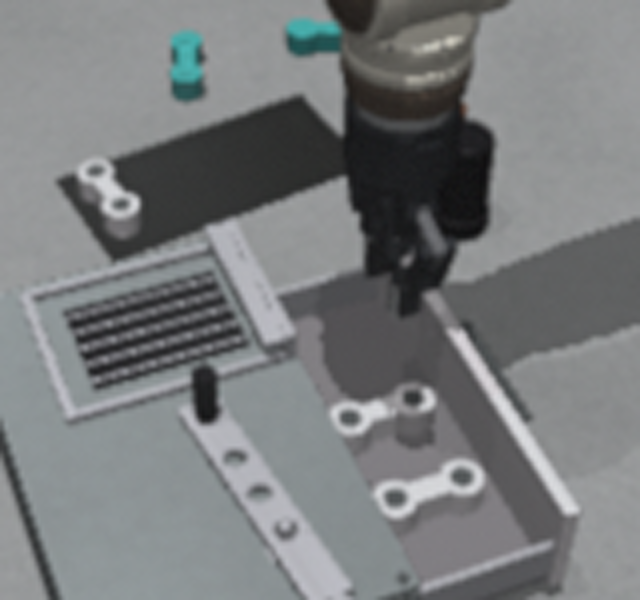

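Call:
step_arm(steps=[[[-0.17,-0.54,0.1],[0,0,0.74],0.45],[[-0.22,-0.52,0.1],[0,0,0.74],0.45],[[-0.28,-0.49,0.1],[0.01,0,0.74],0.45],[[-0.33,-0.46,0.1],[0,0.01,0.74],0.45],[[-0.39,-0.41,0.1],[0,0,0.74],0.45],[[-0.42,-0.38,0.1],[0,0,0.74],0.45],[[-0.47,-0.32,0.1],[0,0,0.74],0.45],[[-0.49,-0.27,0.1],[0.01,0,0.74],0.45],[[-0.53,-0.21,0.1],[0,0.01,0.74],0.45],[[-0.54,-0.15,0.09],[0,0,0.74],0.45],[[-0.56,-0.09,0.1],[0,0,0.74],0.45],[[-0.57,-0.03,0.1],[0,0,0.74],0.45],[[-0.56,0.03,0.1],[0.01,0,0.74],0.45],[[0,0,0],[0,0,0],0.45]])

```text
time_s: 19.15
ee_pos: [0.6183, -0.3584, 0.1131]
tool_rot: [-0.003, 0.683, 0.731, -0.002]
wrist_force: [-0.4, 1.1, 0.0]
grip_width: 0.449
```

```bash
python3 - <<'E'
from h import *
im=arm.get_image("scene")[:,:,::-1]
old=cv2.imread("pics/b5.png");new=cv2.resize(im[120:270,240:400],None,fx=4,fy=4,interpolation=cv2.INTER_CUBIC)
d=cv2.absdiff(old,new).max(2);print("mat diff l1",d[150:240,60:125].mean());print(arm.read_state()["qpos"].round(2),pose()[0])
cv2.imwrite("pics/b6.png",new)
E
```

```text
mat diff l1 17.905299145299146
[-0.52  0.49  0.44  1.53 -0.    0.98] [ 0.61833061 -0.35739215  0.11360995]
```

```bash
python3 - <<'E'
import cv2
o=cv2.imread("pics/b5.png",0)[145:245,60:150];n=cv2.imread("pics/b6.png",0)[145:245,60:150]
for t in(150,190):
    a=o>t;b=n>t;print(a.sum(),b.sum(),(a&b).sum(),[x.mean().round(1) for x in a.nonzero()],[x.mean().round(1) for x in b.nonzero()])
E
```

```text
2605 830 830 [np.float64(50.0), np.float64(34.9)] [np.float64(55.4), np.float64(55.0)]
607 257 257 [np.float64(45.7), np.float64(48.8)] [np.float64(54.2), np.float64(56.6)]
```

Call:
step_arm(steps=[[[0,0,0.4],[0,0,0],0.45],[[0,0,0.4],[0,0,0],0.45]])

```text
time_s: 19.45
ee_pos: [0.6186, -0.3561, 0.0746]
tool_rot: [-0.001, 0.681, 0.732, -0.002]
wrist_force: [-0.4, -0.9, -0.6]
grip_width: 0.448
```

Call:
step_arm(steps=[[[0,0,0.45],[0,0,0],0.45],[[0,0,0.45],[0,0,0],0.45],[[0,0,0.4],[0,0,0],0.45],[[0,0,0],[0,0,0],0],[[0,0,0],[0,0,0],0],[[0,0,0],[0,0,0],0],[[0,0,0],[0,0,0],0],[[0,0,-0.58],[0,0,0],0],[[0,0,-0.57],[0,0,0],0],[[0,0,-0.58],[0,0,0],0],[[0,0,-0.58],[0,0,0],0],[[0,0,-0.57],[0,0,0],0],[[0,0,-0.58],[0,0,0],0],[[0,0,0],[0,0,0],0]])

```text
time_s: 21.2
ee_pos: [0.6198, -0.3574, 0.185]
tool_rot: [0.0, 0.682, 0.732, -0.002]
wrist_force: [0.4, -0.3, -2.1]
grip_width: 0.198
```

```bash
python3 - <<'E'
from h import *
print(pose()[0])
st=plan([((.524,-.085,.17),tool(86.7),0,12),((.524,-.085,.037),tool(86.7),0,6)])
E
```

```text
[ 0.61982281 -0.3574468   0.18500006]
[[[0.43,-0.12,0.02],[0,0,-0.74],0],[[0.44,-0.07,0.02],[0,0,-0.74],0],[[0.44,-0.02,0.03],[-0.01,0,-0.74],0],[[0.44,0.03,0.02],[0,0,-0.74],0],[[0.44,0.08,0.02],[0,0,-0.74],0],[[0.43,0.13,0.02],[0,0,-0.74],0],[[0.41,0.17,0.03],[0,0,-0.74],0],[[0.39,0.21,0.02],[-0.01,0,-0.74],0],[[0.36,0.26,0.02],[0,0,-0.74],0],[[0.33,0.3,0.02],[0,0,-0.74],0],[[0.29,0.33,0.03],[0,0,-0.74],0],[[0.26,0.36,0.02],[0,0,-0.74],0],[[0.22,0.39,0.02],[-0.01,0,-0.74],0],[[0,0,0.44],[0,0,0],0],[[0,0,0.45],[0,0,0],0],[[0,0,0.44],[0,0,0],0],[[0,0,0.44],[0,0,0],0],[[0,0,0.45],[0,0,0],0],[[0,0,0.44],[0,0,0],0]]
```

Call:
step_arm(steps=[[[0.43,-0.12,0.02],[0,0,-0.74],0],[[0.44,-0.07,0.02],[0,0,-0.74],0],[[0.44,-0.02,0.03],[-0.01,0,-0.74],0],[[0.44,0.03,0.02],[0,0,-0.74],0],[[0.44,0.08,0.02],[0,0,-0.74],0],[[0.43,0.13,0.02],[0,0,-0.74],0],[[0.41,0.17,0.03],[0,0,-0.74],0],[[0.39,0.21,0.02],[-0.01,0,-0.74],0],[[0.36,0.26,0.02],[0,0,-0.74],0],[[0.33,0.3,0.02],[0,0,-0.74],0],[[0.29,0.33,0.03],[0,0,-0.74],0],[[0.26,0.36,0.02],[0,0,-0.74],0],[[0.22,0.39,0.02],[-0.01,0,-0.74],0],[[0,0,0.44],[0,0,0],0],[[0,0,0.45],[0,0,0],0],[[0,0,0.44],[0,0,0],0],[[0,0,0.44],[0,0,0],0],[[0,0,0.45],[0,0,0],0],[[0,0,0.34],[0,0,0],0],[[0,0,0],[0,0,0],0]])

```text
time_s: 23.7
ee_pos: [0.5213, -0.084, 0.0385]
tool_rot: [-0.003, 0.029, 1.0, 0.001]
wrist_force: [-0.4, 0.1, -1.0]
grip_width: 0.201
```

Call:
step_arm(steps=[[[0,0,0],[0,0,0],0.45],[[0,0,0],[0,0,0],0.45],[[0,0,0],[0,0,0],0.45],[[0,0,-0.57],[0,0,0],0.45],[[0,0,-0.57],[0,0,0],0.45],[[0,0,-0.58],[0,0,0],0.45],[[0,0,-0.57],[0,0,0],0.45],[[0,0,0],[0,0,0],0]])

```text
time_s: 24.7
ee_pos: [0.524, -0.0846, 0.1575]
tool_rot: [0.0, 0.029, 1.0, 0.001]
wrist_force: [0.4, -0.4, -0.1]
grip_width: 0.245
```

```bash
python3 - <<'E'
from h import *
print(arm.read_state()["qpos"].round(2),pose()[0])
E
```

```text
[-0.16  0.02 -0.03  1.51  0.   -0.1 ] [ 0.52400939 -0.08462336  0.1574782 ]
```

```bash
python3 - <<'E'
from h import *
plan([((.37,.03,.16),tool(86.7),0,6),((.37,.03,.062),tool(86.7),0,4)])
E
```

```text
[[[0.53,0.35,-0.01],[0,0,0],0],[[0.54,0.35,-0.01],[0,0,0],0],[[0.53,0.36,0],[0.01,0,0],0],[[0.54,0.35,-0.01],[0,0,0],0],[[0.53,0.35,-0.01],[0,0,0],0],[[0.54,0.35,-0.01],[0,0.01,0],0],[[0,0,0.49],[0,0,0],0],[[0,0,0.49],[0,0,0],0],[[0,0,0.49],[0,0,0],0],[[0,0,0.49],[0,0,0],0]]
```

Call:
step_arm(steps=[[[0.53,0.35,-0.01],[0,0,0],0],[[0.54,0.35,-0.01],[0,0,0],0],[[0.53,0.36,0],[0.01,0,0],0],[[0.54,0.35,-0.01],[0,0,0],0],[[0.53,0.35,-0.01],[0,0,0],0],[[0.54,0.35,-0.01],[0,0.01,0],0],[[0,0,0.49],[0,0,0],0],[[0,0,0.49],[0,0,0],0],[[0,0,0.49],[0,0,0],0],[[0,0,0.49],[0,0,0],0],[[0,0,0],[0,0,0],0]])

```text
time_s: 26.08
ee_pos: [0.3667, 0.0301, 0.0582]
tool_rot: [-0.004, 0.029, 1.0, 0.0]
wrist_force: [0.6, 0.1, 0.8]
grip_width: -0.0
```

```bash
python3 - <<'E'
from h import *
snap("scene","pics/b7.png",220,140,420,290,4)
E
```

```text
(no output)
```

View pics/b7.png

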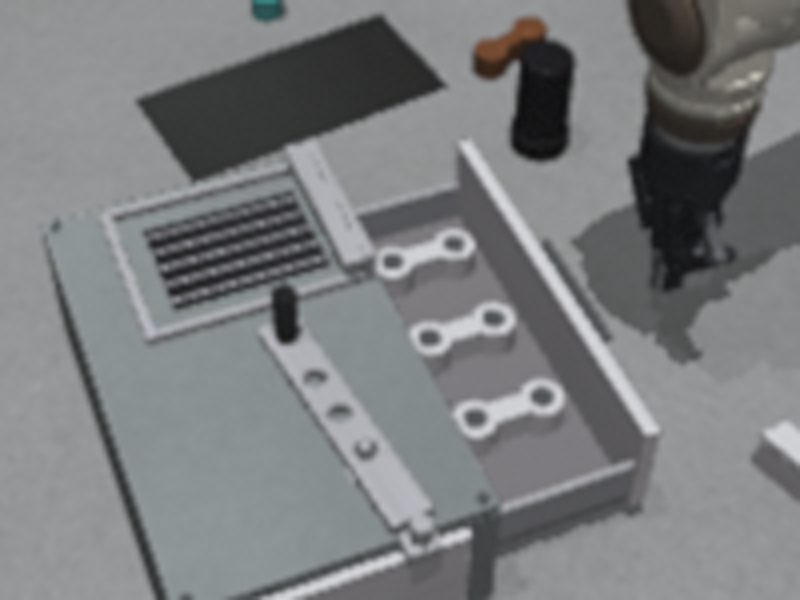

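```bash
python3 - <<'E'
from h import *
s=lambda x,y:(220+(x+.5)/4-.5,140+(y+.5)/4-.5)
def P(n,x,y,z):
    r=px2w("scene",*s(x,y),z);print(n,r.round(4));return r
P("dot RR",56,226,.12);P("dot FL",483,497,.12);P("dot RL",187,598,.12)
P("frame outer RR",105,213,.127);P("frame outer RL",150,336,.127)
for n,x,y in(("lip R in",290,148),("lip R out",318,140),("lip L out",372,262),("lip L in",345,270)):P(n,x,y,.146)
P("pin tip",366,445,.139);P("hole2",339,411,.133);P("hole3",315,377,.133);P("pivot",415,525,.135)
P("knob top",284,292,.177);P("knob base",290,337,.133)
P("handle L",606,335,.083);P("handle R",547,242,.083)
P("dfront L out",658,430,.108);P("dfront R out",468,141,.108)
for n,x,y in(("g RL",172,308),("g RR",146,232),("g FR",292,192),("g FL",328,264)):P(n,x,y,.121)
E
```

```text
dot RR [ 0.7952 -0.1723  0.12  ]
dot FL [0.6154 0.182  0.12  ]
dot RL [0.8141 0.1698 0.12  ]
frame outer RR [ 0.7586 -0.163   0.127 ]
frame outer RL [ 0.7675 -0.0327  0.127 ]
lip R in [ 0.6103 -0.1518  0.146 ]
lip R out [ 0.5869 -0.1511  0.146 ]
lip L out [ 0.6033 -0.0153  0.146 ]
lip L in [ 0.6242 -0.0163  0.146 ]
pin tip [0.6726 0.1248 0.139 ]
hole2 [0.6756 0.0879 0.133 ]
hole3 [0.6786 0.0546 0.133 ]
pivot [0.6692 0.1908 0.135 ]
knob top [0.6813 0.0109 0.177 ]
knob base [0.6804 0.0145 0.133 ]
handle L [0.4517 0.0728 0.083 ]
handle R [ 0.4442 -0.0295  0.083 ]
dfront L out [0.4769 0.1779 0.108 ]
dfront R out [ 0.4601 -0.137   0.108 ]
g RL [ 0.7435 -0.0561  0.121 ]
g RR [ 0.7356 -0.1366  0.121 ]
g FR [ 0.6188 -0.13    0.121 ]
g FL [ 0.6241 -0.0483  0.121 ]
```

Call:
step_arm(steps=[[[-0.42,0.14,0],[0,0,0],0],[[-0.42,0.14,0],[0,0,0],0],[[-0.42,0.14,0],[0,0,0],0],[[-0.2,0,0],[0,0,0],0],[[-0.2,0,0],[0,0,0],0],[[-0.2,0,0],[0,0,0],0],[[-0.2,0,0],[0,0,0],0],[[-0.2,0,0],[0,0,0],0],[[-0.2,0,0],[0,0,0],0],[[-0.2,0,0],[0,0,0],0],[[-0.2,0,0],[0,0,0],0],[[-0.2,0,0],[0,0,0],0],[[-0.2,0,0],[0,0,0],0]])

```text
time_s: 27.75
ee_pos: [0.5328, 0.0418, 0.0592]
tool_rot: [-0.002, 0.029, 1.0, 0.001]
wrist_force: [-1.6, 0.7, 1.2]
grip_width: -0.003
```

Call:
step_arm(steps=[[[-0.2,0,0],[0,0,0],0],[[-0.1,0,0],[0,0,0],0]])

```text
time_s: 28.0
ee_pos: [0.5477, 0.041, 0.059]
tool_rot: [-0.003, 0.029, 1.0, 0.001]
wrist_force: [-2.2, 0.0, 1.3]
grip_width: 0.0
```

Call:
step_arm(steps=[[[-0.1,0,0],[0,0,0],0],[[-0.1,0,0],[0,0,0],0]])

```text
time_s: 28.25
ee_pos: [0.55, 0.0408, 0.0586]
tool_rot: [-0.01, 0.028, 1.0, 0.001]
wrist_force: [-56.7, 4.4, 32.5]
grip_width: 0.0
```

Call:
step_arm(steps=[[[-0.1,0,0],[0,0,0],0],[[-0.1,0,0],[0,0,0],0]])

```text
time_s: 28.5
ee_pos: [0.5503, 0.0408, 0.0585]
tool_rot: [-0.02, 0.028, 0.999, 0.001]
wrist_force: [-110.9, 6.2, 62.7]
grip_width: -0.0
```

Call:
step_arm(steps=[[[0.3,0,0],[0,0,0],0],[[0.6,0,0],[0,0,0],0],[[0.7,0,-0.3],[0,0,0],0],[[0.6,0,-0.6],[0,0,0],0],[[0.6,0,-0.6],[0,0,0],0],[[0,0,0],[0,0,0],0]])

```text
time_s: 29.25
ee_pos: [0.428, 0.048, 0.1375]
tool_rot: [0.0, 0.028, 1.0, 0.001]
wrist_force: [-0.2, 0.4, -0.6]
grip_width: 0.001
```

```bash
python3 - <<'E'
from h import *
print(pose()[0])
snap("scene","pics/b8.png",220,140,420,290,4)
E
```

```text
[0.42801584 0.04798577 0.13750855]
```

View pics/b8.png

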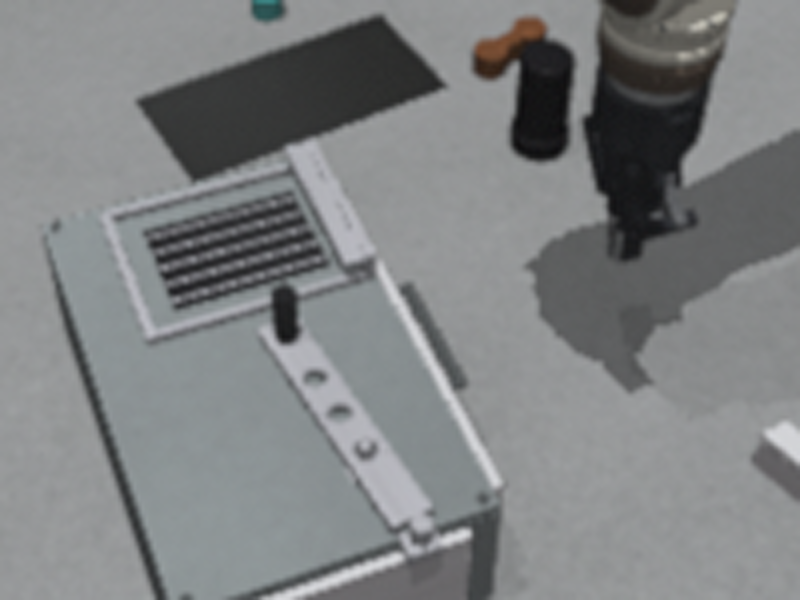

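```bash
cat > fit.py <<'E'
from h import *
from scipy.optimize import minimize
def mask(n,c,thr,hw=45,S=8):
    u=w2px(n,c);x0,y0=int(u[0])-hw,int(u[1])-hw
    g=cv2.cvtColor(arm.get_image(n),cv2.COLOR_RGB2GRAY)[y0:y0+2*hw,x0:x0+2*hw]
    g=cv2.resize(g,None,fx=S,fy=S,interpolation=cv2.INTER_CUBIC)
    m=cv2.morphologyEx((g<thr).astype(np.uint8),cv2.MORPH_OPEN,np.ones((9,9)))
    m=cv2.morphologyEx(m,cv2.MORPH_CLOSE,np.ones((45,45)))
    k,l,st,ct=cv2.connectedComponentsWithStats(m);i=l[hw*S,hw*S] or 1+st[1:,4].argmax()
    h=cv2.convexHull(np.argwhere(l==i)[:,::-1].astype(np.int32))
    m=np.zeros_like(m);cv2.fillConvexPoly(m,h,1);return m,x0,y0,S
def fit(n,c,yaw,thr=60):
    m,x0,y0,S=mask(n,c,thr)
    B=[(a*.075,b*.055,z) for a in(-1,1) for b in(-1,1) for z in(0,.01)]
    def f(q):
        r=R.from_euler("z",q[2],degrees=True)
        p=np.array([w2px(n,r.apply(b)+[q[0]/1e3,q[1]/1e3,0]) for b in B])
        p=((p-[x0,y0]+.5)*S-.5);t=np.zeros_like(m);cv2.fillConvexPoly(t,cv2.convexHull(p.round().astype(np.int32)),1)
        return 1-(t&m).sum()/(t|m).sum()
    r=minimize(f,[c[0]*1e3,c[1]*1e3,yaw],method="Nelder-Mead",options=dict(initial_simplex=[[c[0]*1e3+a,c[1]*1e3+b,yaw+d] for a,b,d in((0,0,0),(6,0,0),(0,6,0),(0,0,3))]))
    print(n,r.x.round(2),"1-IoU",round(r.fun,3))
if __name__=="__main__":
    for n in("scene","top"):fit(n,(.482,.366,.005),6.3)
E
python3 fit.py; python3 - <<'E'
from h import *
plan([((.482,.366,.12),tool(96.3),.45,6)],vmax=.8)
E
```

```text
scene [485.8  366.34   5.66] 1-IoU 0.054
top [479.67 364.83   6.25] 1-IoU 0.013
[[[-0.08,0.71,0.03],[0,0,-0.12],0.45],[[-0.09,0.71,0.03],[0,-0.01,-0.13],0.45],[[-0.11,0.71,0.04],[0,0,-0.12],0.45],[[-0.12,0.71,0.03],[0,0,-0.13],0.45],[[-0.13,0.71,0.03],[0.01,-0.01,-0.12],0.45],[[-0.14,0.7,0.03],[0,0,-0.12],0.45],[[-0.16,0.7,0.03],[0,0,-0.13],0.45],[[-0.17,0.69,0.03],[0,-0.01,-0.12],0.45],[[-0.19,0.7,0.03],[0,0,-0.12],0.45]]
```

Call:
step_arm(steps=[[[-0.08,0.71,0.03],[0,0,-0.12],0.45],[[-0.09,0.71,0.03],[0,-0.01,-0.13],0.45],[[-0.11,0.71,0.04],[0,0,-0.12],0.45],[[-0.12,0.71,0.03],[0,0,-0.13],0.45],[[-0.13,0.71,0.03],[0.01,-0.01,-0.12],0.45],[[-0.14,0.7,0.03],[0,0,-0.12],0.45],[[-0.16,0.7,0.03],[0,0,-0.13],0.45],[[-0.17,0.69,0.03],[0,-0.01,-0.12],0.45],[[-0.19,0.7,0.03],[0,0,-0.12],0.45],[[0,0,0.42],[0,0,0],0.45],[[0,0,0.42],[0,0,0],0.45],[[0,0,0.42],[0,0,0],0.45],[[0,0,0.42],[0,0,0],0.45],[[0,0,0.3],[0,0,0],0.45],[[0,0,0.1],[0,0,0],0.45],[[0,0,0],[0,0,0],0.45]], squeeze=70)

```text
time_s: 31.4
ee_pos: [0.4818, 0.3661, 0.0166]
tool_rot: [-0.0, -0.055, 0.999, -0.0]
wrist_force: [0.8, -0.0, -0.4]
grip_width: 0.45
```

```bash
python3 - <<'E'
from h import *
p,M=pose();s=arm.read_state();print(p.round(4),np.degrees(np.arctan2(M[1,1],M[0,1])),M[:,2].round(3),s["wrist_force"].round(1),s["qpos"].round(2))
E
```

```text
[0.4818 0.3661 0.0166] 96.2516940012472 [-0.001 -0.    -1.   ] [ 0.8 -0.  -0.4] [ 0.65  0.24 -0.07  1.26  0.    0.54]
```

Call:
step_arm(steps=[[[0,0,0.03],[0,0,0],0.45],[[0,0,0],[0,0,0],0],[[0,0,0],[0,0,0],0],[[0,0,0],[0,0,0],0],[[0,0,0],[0,0,0],0],[[0,0,-0.1],[0,0,0],0],[[0,0,-0.5],[0,0,0],0],[[0,0,-0.7],[0,0,0],0],[[0,0,-0.7],[0,0,0],0],[[0,0,-0.7],[0,0,0],0],[[0,0,-0.7],[0,0,0],0],[[0,0,-0.6],[0,0,0],0],[[0,0,0],[0,0,0],0],[[0,0,0],[0,0,0],0]])

```text
time_s: 33.15
ee_pos: [0.4816, 0.366, 0.2139]
tool_rot: [-0.001, -0.055, 0.999, -0.001]
wrist_force: [-0.1, 0.5, -1.4]
grip_width: 0.148
```

```bash
python3 - <<'E'
from h import *
p,M=pose();print(p)
snap("scene","pics/c1.png",330,170,490,320,5)
E
```

```text
[0.48156341 0.36595643 0.21385142]
```

View pics/c1.png

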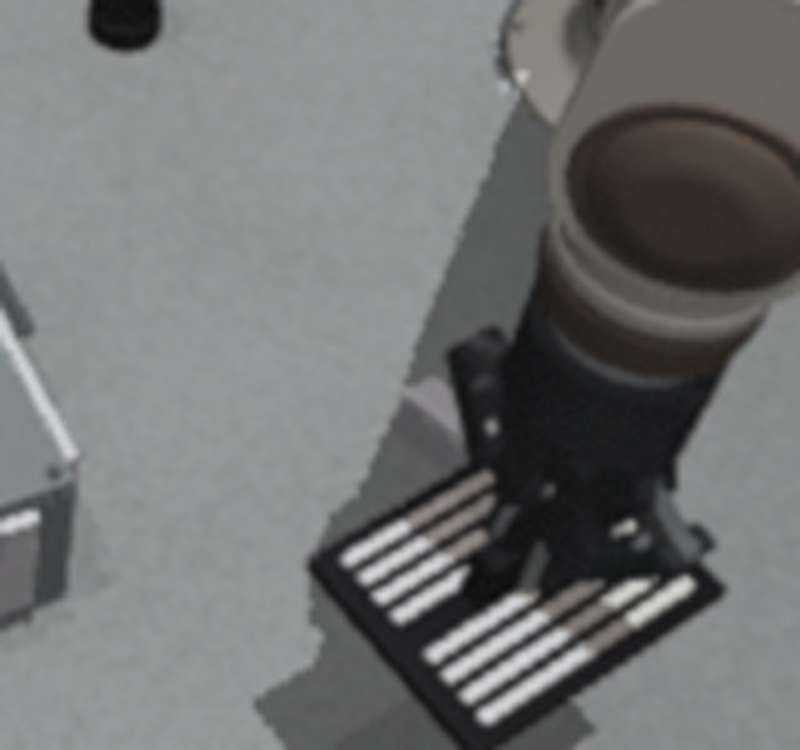

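```bash
cat >> h.py <<'E'
F=np.array([.677,-.093,.12]);YAW=-3.2
EX=np.array([np.cos(np.radians(YAW)),np.sin(np.radians(YAW)),0]);EY=np.array([-EX[1],EX[0],0])
def ptcp(bx,bz,th,y=0,xg=-.001,zg=.0139):
    t=np.radians(th);return F+EX*(bx+(.075+xg)*np.cos(t)-zg*np.sin(t))+EY*y+np.array([0,0,bz+(.075+xg)*np.sin(t)+zg*np.cos(t)])
E
python3 - <<'E'
from h import *
s=lambda x,y:(330+(x+.5)/5-.5,170+(y+.5)/5-.5)
p,M=pose();px=-M[:,0]
for c in((316,565),(478,748)):
    q=px2w("scene",*s(*c),.210);print(q.round(4),((q-p)@px).round(4),((q-p)@M[:,1]).round(4))
for c in((719,588),):
    q=px2w("scene",*s(*c),.210);print(q.round(4),((q-p)@px).round(4),((q-p)@M[:,1]).round(4))
h=ptcp(-.05,.095,0);print(h)
T=tool(90+YAW,-10)
st=plan([((.64,.12,.245),tool(90+YAW),0,12),(h[:2].tolist()+[.24],T,0,8)])
print(ptcp(-.05,.08,10),ptcp(-.05,.005,10),ptcp(-.075,.004,10),ptcp(-.075,0,0))
E
```

```text
[0.5656 0.3266 0.21  ] 0.0795 -0.0481
[0.5529 0.4276 0.21  ] 0.0778 0.0537
[0.4107 0.4124 0.21  ] -0.0652 0.054
[ 0.70096258 -0.09433972  0.2289    ]
[[[-0.22,-0.44,-0.05],[0,0,0.09],0],[[-0.22,-0.43,-0.05],[0,0,0.09],0],[[-0.23,-0.43,-0.06],[0,0,0.1],0],[[-0.24,-0.43,-0.05],[0,-0.01,0.09],0],[[-0.24,-0.42,-0.05],[0,0,0.09],0],[[-0.25,-0.42,-0.05],[-0.01,0,0.09],0],[[-0.25,-0.42,-0.06],[0,0,0.09],0],[[-0.26,-0.41,-0.05],[0,0,0.09],0],[[-0.26,-0.41,-0.05],[0,0,0.1],0],[[-0.27,-0.4,-0.05],[0,0,0.09],0],[[-0.28,-0.41,-0.06],[0,0,0.09],0],[[-0.28,-0.39,-0.05],[0,-0.01,0.09],0],[[-0.18,-0.53,0.01],[0,-0.14,0],0],[[-0.18,-0.52,0.02],[0,-0.15,0],0],[[-0.19,-0.53,0.02],[0,-0.14,0],0],[[-0.18,-0.53,0.02],[0,-0.15,0],0],[[-0.18,-0.53,0.03],[0,-0.14,0],0],[[-0.18,-0.52,0.03],[0,-0.15,0],0],[[-0.18,-0.53,0.04],[0,-0.14,0],0],[[-0.17,-0.53,0.04],[0,-0.15,0],0]]

[ 0.69743016 -0.09414222  0.22653879] [ 0.69743016 -0.09414222  0.15153879] [ 0.67246914 -0.09274669  0.15053879] [ 0.67600156 -0.09294418  0.1339    ]
```

Call:
step_arm(steps=[[[-0.22,-0.44,-0.05],[0,0,0.09],0],[[-0.22,-0.43,-0.05],[0,0,0.09],0],[[-0.23,-0.43,-0.06],[0,0,0.1],0],[[-0.24,-0.43,-0.05],[0,-0.01,0.09],0],[[-0.24,-0.42,-0.05],[0,0,0.09],0],[[-0.25,-0.42,-0.05],[-0.01,0,0.09],0],[[-0.25,-0.42,-0.06],[0,0,0.09],0],[[-0.26,-0.41,-0.05],[0,0,0.09],0],[[-0.26,-0.41,-0.05],[0,0,0.1],0],[[-0.27,-0.4,-0.05],[0,0,0.09],0],[[-0.28,-0.41,-0.06],[0,0,0.09],0],[[-0.28,-0.39,-0.05],[0,-0.01,0.09],0],[[-0.18,-0.53,0.01],[0,-0.14,0],0],[[-0.18,-0.52,0.02],[0,-0.15,0],0],[[-0.19,-0.53,0.02],[0,-0.14,0],0],[[-0.18,-0.53,0.02],[0,-0.15,0],0],[[-0.18,-0.53,0.03],[0,-0.14,0],0],[[-0.18,-0.52,0.03],[0,-0.15,0],0],[[-0.18,-0.53,0.04],[0,-0.14,0],0],[[-0.17,-0.53,0.04],[0,-0.15,0],0]])

```text
time_s: 35.7
ee_pos: [0.7015, -0.0959, 0.2414]
tool_rot: [0.088, 0.028, 0.996, -0.002]
wrist_force: [0.4, -1.0, -1.6]
grip_width: 0.153
```

```bash
python3 - <<'E'
from h import *
s=arm.read_state();p,M=pose();print(p.round(4),M.round(3).tolist(),s["qpos"].round(2),s["grip_width"])
plan([(ptcp(-.05,.035,10,xg=-.003),tool(90+YAW,-10),0,4)])
E
```

```text
[ 0.7015 -0.0959  0.2414] [[-0.983, 0.056, 0.176], [0.056, 0.998, -0.009], [-0.176, 0.001, -0.984]] [-0.14  0.3   0.43  1.52  0.02 -0.08] 0.1527579370133267
[[[0.08,0.01,0.29],[0,0,0],0],[[0.09,0,0.29],[0,0.01,0],0],[[0.08,0.01,0.29],[0.01,0,0],0],[[0.08,0.01,0.29],[0,0.01,0],0]]
```

Call:
step_arm(steps=[[[0.08,0.01,0.29],[0,0,0],0],[[0.09,0,0.29],[0,0.01,0],0],[[0.08,0.01,0.29],[0,0,0],0],[[0.08,0.01,0.29],[0,0,0],0],[[0,0,0],[0,0,0],0],[[0,0,0],[0,0,0],0]])

```text
time_s: 36.45
ee_pos: [0.6953, -0.0925, 0.1822]
tool_rot: [0.088, 0.028, 0.996, -0.002]
wrist_force: [-0.9, 0.4, -1.9]
grip_width: 0.151
```

```bash
python3 - <<'E'
from h import *
p,M=pose();print(p)
snap("scene","pics/c2.png",230,140,350,240,6.5)
E
```

```text
[ 0.69530655 -0.09246553  0.18215633]
```

View pics/c2.png

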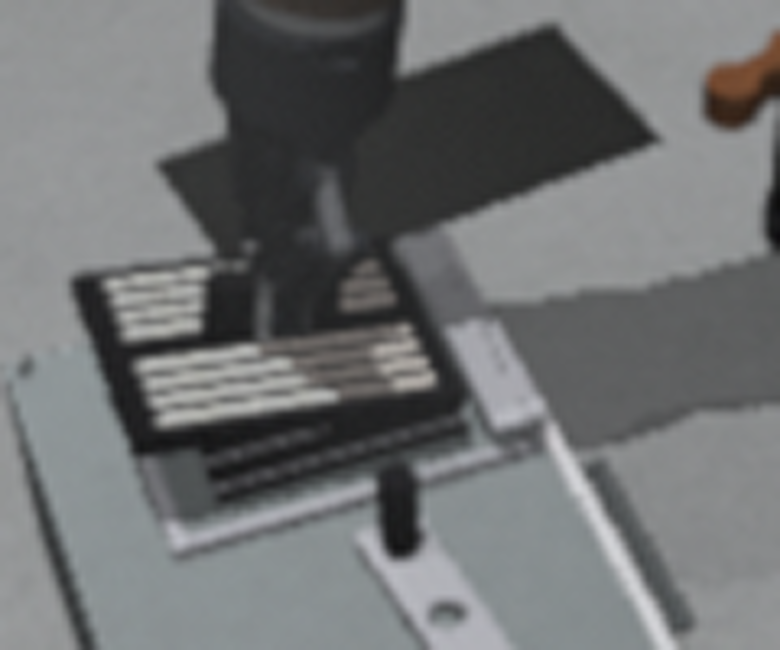

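```bash
python3 - <<'E'
from h import *
c=lambda q:((w2px("scene",q)-[230,140]+.5)*6.5-.5).round(0)
p,M=pose();D=np.diag([-1,1,-1])
for n,v in(("LF top",(-.075,.055,.01)),("LR top",(.075,.055,.01)),("RR top",(.075,-.055,.01)),("LR bot",(.075,.055,0))):
    print(n,c(p+M@D@(np.array(v)-[-.003,0,.0139])))
for n,v in(("frame LR out",(.083,.065,.007)),("lip L in",(-.063,.065,.025)),("front L out",(-.083,.065,.026))):
    print(n,c(F+EX*v[0]+EY*v[1]+[0,0,v[2]]))
E
```

```text
LF top [471. 385.]
LR top [135. 436.]
RR top [ 70. 267.]
LR bot [134. 453.]
frame LR out [188. 543.]
lip L in [502. 424.]
front L out [543. 410.]
```

```bash
python3 - <<'E'
from h import *
T=tool(90+YAW,-10);k=dict(xg=-.003)
st=plan([(ptcp(-.05,.015,10,**k),T,0,4),(ptcp(-.05,.005,10,**k),T,0,4),(ptcp(-.05,.005,10,**k),T,0,2)])
print("--slide");st=plan([(ptcp(-.068,.0045,10,**k),T,0,6)],st)
st=plan([(ptcp(-.074,.0045,10,**k),T,0,3)],st)
E
```

```text
[[[0.02,-0.01,0.1],[0,0,0],0],[[0.02,-0.01,0.11],[0,0.01,0],0],[[0.01,0,0.1],[0.01,0,0],0],[[0.02,-0.01,0.11],[0,0,0],0],[[0.01,0,0.05],[0,0,0],0],[[0.01,0,0.05],[0,0,0],0],[[0.01,0,0.05],[0,0,0],0],[[0.01,0,0.04],[0,0,0],0],[[0,0,0],[0,0,0],0],[[0,0,0],[0,0,0],0]]

--slide
[[[0.06,0,-0.01],[0,0,0],0],[[0.06,0,-0.01],[0,0,0],0],[[0.06,0,0],[0,0,0],0],[[0.06,0,-0.01],[0,0,0],0],[[0.05,0,-0.01],[0,0,0],0],[[0.06,0,-0.01],[0,0,0],0]]

[[[0.04,0,-0.01],[0,0,0],0],[[0.04,0,0],[0,0,0],0],[[0.04,0,-0.01],[0,0,0],0]]
```

Call:
step_arm(steps=[[[0.02,-0.01,0.1],[0,0,0],0],[[0.02,-0.01,0.11],[0,0.01,0],0],[[0.01,0,0.1],[0.01,0,0],0],[[0.02,-0.01,0.11],[0,0,0],0],[[0.01,0,0.05],[0,0,0],0],[[0.01,0,0.05],[0,0,0],0],[[0.01,0,0.05],[0,0,0],0],[[0.01,0,0.04],[0,0,0],0],[[0,0,0],[0,0,0],0],[[0,0,0],[0,0,0],0]])

```text
time_s: 37.75
ee_pos: [0.6949, -0.0938, 0.1507]
tool_rot: [0.087, 0.028, 0.996, -0.002]
wrist_force: [-0.1, 0.4, -2.3]
grip_width: 0.149
```

Call:
step_arm(steps=[[[0.06,0,-0.01],[0,0,0],0],[[0.06,0,-0.01],[0,0,0],0],[[0.06,0,0],[0,0,0],0],[[0.06,0,-0.01],[0,0,0],0],[[0,0,0],[0,0,0],0]])

```text
time_s: 38.38
ee_pos: [0.6826, -0.0931, 0.1501]
tool_rot: [0.087, 0.028, 0.996, -0.002]
wrist_force: [0.2, -0.7, -2.5]
grip_width: 0.154
```

Call:
step_arm(steps=[[[0.06,0,-0.01],[0,0,0],0],[[0.06,0,-0.01],[0,0,0],0],[[0,0,0],[0,0,0],0]])

```text
time_s: 38.75
ee_pos: [0.6765, -0.0928, 0.15]
tool_rot: [0.087, 0.028, 0.996, -0.002]
wrist_force: [-0.3, 0.2, -1.0]
grip_width: 0.152
```

Call:
step_arm(steps=[[[0.06,0,-0.01],[0,0,0],0],[[0.04,0,-0.01],[0,0,0],0],[[0,0,0],[0,0,0],0]])

```text
time_s: 39.12
ee_pos: [0.6715, -0.0925, 0.1501]
tool_rot: [0.087, 0.028, 0.996, -0.002]
wrist_force: [0.0, 0.5, -1.0]
grip_width: 0.153
```

Call:
step_arm(steps=[[[0.04,0,-0.01],[0,0,0],0],[[0,0,0],[0,0,0],0]])

```text
time_s: 39.38
ee_pos: [0.6702, -0.0924, 0.1505]
tool_rot: [0.087, 0.028, 0.996, -0.002]
wrist_force: [4.4, -0.6, -2.9]
grip_width: 0.152
```

```bash
python3 - <<'E'
from h import *
p,M=pose();q=np.array([.6765,p[1]-.0003,.1345]);print(p)
c=p+EX*.0025
m=p+EX*.0042;m[2]=.1425
plan([(c,M,0,2),(m,tool(90+YAW,-5),0,5),(q,tool(90+YAW),0,5),(q,tool(90+YAW),0,2)])
E
```

```text
[ 0.6701899  -0.09241698  0.15052113]
[[[-0.02,0,0],[0,0,0],0],[[-0.03,0,0.01],[0,0,0],0],[[0,0,0.03],[0,0.12,0],0],[[0,0,0.04],[0,0.11,0],0],[[0,0,0.03],[0,0.12,0],0],[[-0.01,0,0.03],[0,0.12,0],0],[[0,0,0.03],[0,0.12,0],0],[[-0.01,0,0.03],[0,0.12,0],0],[[0,0,0.04],[0,0.11,0],0],[[-0.01,0,0.03],[0,0.12,0],0],[[-0.01,0,0.03],[0,0.11,0],0],[[0,0,0.03],[0,0.12,0],0],[[0,0,0],[0,0,0],0],[[0,0,0],[0,0,0],0]]
```

Call:
step_arm(steps=[[[-0.02,0,0],[0,0,0],0],[[-0.03,0,0.01],[0,0,0],0],[[0,0,0.03],[0,0.12,0],0],[[0,0,0.04],[0,0.11,0],0],[[0,0,0.03],[0,0.12,0],0],[[-0.01,0,0.03],[0,0.12,0],0],[[0,0,0.03],[0,0.12,0],0],[[0,0,0],[0,0,0],0]])

```text
time_s: 40.38
ee_pos: [0.6739, -0.0926, 0.142]
tool_rot: [0.042, 0.028, 0.999, -0.001]
wrist_force: [-0.5, 0.6, 1.2]
grip_width: 0.147
```

Call:
step_arm(steps=[[[-0.01,0,0.03],[0,0.12,0],0],[[0,0,0.04],[0,0.11,0],0],[[-0.01,0,0.03],[0,0.12,0],0],[[0,0,0],[0,0,0],0]])

```text
time_s: 40.88
ee_pos: [0.6752, -0.0926, 0.1377]
tool_rot: [0.016, 0.028, 0.999, -0.0]
wrist_force: [-1.1, 0.8, 5.4]
grip_width: 0.153
```

Call:
step_arm(steps=[[[-0.01,0,0.03],[0,0.11,0],0],[[0,0,0.03],[0,0.12,0],0],[[0,0,0],[0,0,0],0],[[0,0,0],[0,0,0],0]])

```text
time_s: 41.38
ee_pos: [0.6757, -0.0927, 0.136]
tool_rot: [-0.001, 0.028, 1.0, -0.0]
wrist_force: [-5.1, 0.9, 12.1]
grip_width: 0.15
```

Call:
step_arm(steps=[[[0,0,-0.02],[0,0,0],0.4],[[0,0,0],[0,0,0],0.4],[[0,0,0],[0,0,0],0.4],[[0,0,-0.3],[0,0,0],0.4],[[0,0,-0.7],[0,0,0],0.4],[[0.3,0,-0.7],[0,0,0],0.4],[[0.7,0.2,-0.5],[0,0,0],0.4],[[0.7,0.2,-0.5],[0,0,0],0.4],[[0.7,0.2,0],[0,0,0],0.4],[[0.7,0.2,0],[0,0,0],0.4],[[0.7,0.2,0],[0,0,0],0.4],[[0.7,0.2,0],[0,0,0],0.4],[[0,0,0],[0,0,0],0.4]])

```text
time_s: 43.0
ee_pos: [0.4532, -0.0197, 0.273]
tool_rot: [0.0, 0.028, 1.0, 0.0]
wrist_force: [1.0, -0.0, 0.4]
grip_width: 0.4
```

```bash
python3 - <<'E'
from h import *
snap("scene","pics/c3.png",230,140,350,240,6.5)
c=lambda q:((w2px("scene",q)-[230,140]+.5)*6.5-.5+[-2,7]).round(0)
for n,v in(("LF",(-.075,.055,.01)),("LR",(.075,.055,.01)),("RR",(.075,-.055,.01)),("LR+7",(.075,.055,.017))):print(n,c(F+[.001,0,0]+EX*v[0]+EY*v[1]+[0,0,v[2]]))
E
```

```text
LF [515. 432.]
LR [194. 525.]
RR [128. 358.]
LR+7 [193. 515.]
```

View pics/c3.png

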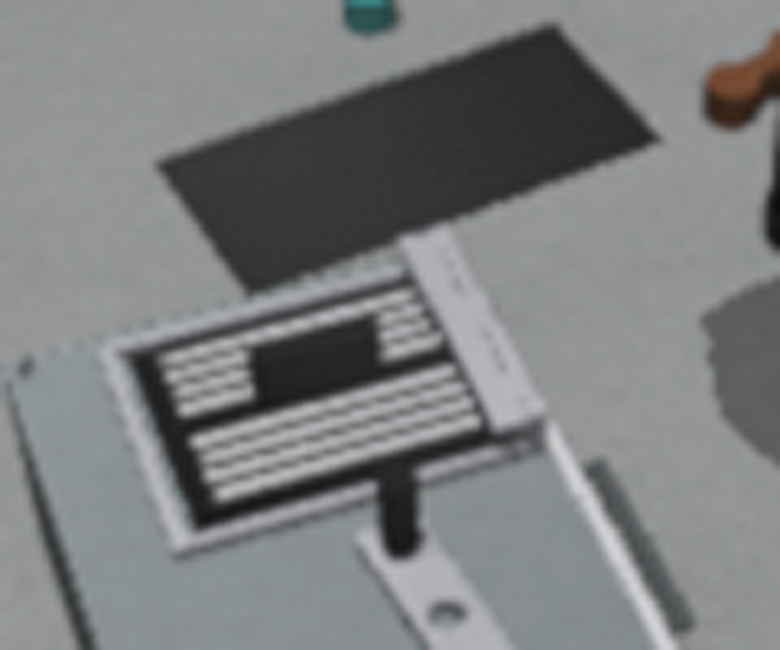

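```bash
cat >> h.py <<'E'
PIN=np.array([.6715,.124,.12]);U0=np.array([.0785,-.9969,0])
def hinge():return PIN-.071*U0+.12*EX
def pivot(phi):return hinge()+.12*(-np.cos(phi)*EX+np.sin(phi)*EY)+[0,0,.01]
def ktcp(piv,u,a,h=.011):
    """TCP pose gripping the knob; bar from piv along u (horizontal unit), lift a, TCP h above bar mid"""
    P=piv+u*(.183*np.cos(a)-h*np.sin(a))+np.array([0,0,.183*np.sin(a)+h*np.cos(a)])
    n=np.array([-u[1],u[0],0]);yaw=np.degrees(np.arctan2(n[1],n[0]))
    return P,tool(yaw,-np.degrees(a))
E
python3 - <<'E'
from h import *
P,T=ktcp(pivot(0),U0,0);print(P,T.round(2).tolist(),pose()[0])
plan([((P[0],P[1],.25),T,.4,8),(P,T,.4,6)],wmax=.7)
E
```

```text
[0.680292  0.0123472 0.141    ] [[-0.08, 1.0, 0.0], [1.0, 0.08, 0.0], [0.0, 0.0, -1.0]] [ 0.45425685 -0.01998686  0.27251416]
[[[-0.32,0.06,0.03],[0,0,0.68],0.4],[[-0.31,0.1,0.03],[0,0,0.69],0.4],[[-0.3,0.13,0.04],[0,0,0.68],0.4],[[-0.29,0.16,0.03],[0,0,0.69],0.4],[[-0.26,0.18,0.03],[0,0,0.68],0.4],[[-0.25,0.22,0.03],[0,0,0.68],0.4],[[-0.23,0.23,0.04],[0,0,0.69],0.4],[[-0.19,0.26,0.03],[0,0,0.68],0.4],[[-0.18,0.28,0.03],[0,0,0.69],0.4],[[-0.14,0.29,0.03],[0,0,0.68],0.4],[[-0.11,0.31,0.04],[0,0,0.69],0.4],[[-0.08,0.32,0.03],[0,0,0.68],0.4],[[-0.04,0.32,0.03],[0.01,0,0.68],0.4],[[-0.02,0.32,0.03],[0,0,0.69],0.4],[[0,0,0.36],[0,0,0],0.4],[[0,0,0.37],[0,0,0],0.4],[[0,0,0.36],[0,0,0],0.4],[[0,0,0.37],[0,0,0],0.4],[[0,0,0.36],[0,0,0],0.4],[[0,0.01,0.36],[0,0,0],0.4]]
```

Call:
step_arm(steps=[[[-0.32,0.06,0.03],[0,0,0.68],0.4],[[-0.31,0.1,0.03],[0,0,0.69],0.4],[[-0.3,0.13,0.04],[0,0,0.68],0.4],[[-0.29,0.16,0.03],[0,0,0.69],0.4],[[-0.26,0.18,0.03],[0,0,0.68],0.4],[[-0.25,0.22,0.03],[0,0,0.68],0.4],[[-0.23,0.23,0.04],[0,0,0.69],0.4],[[-0.19,0.26,0.03],[0,0,0.68],0.4],[[-0.18,0.28,0.03],[0,0,0.69],0.4],[[-0.14,0.29,0.03],[0,0,0.68],0.4],[[-0.11,0.31,0.04],[0,0,0.69],0.4],[[-0.08,0.32,0.03],[0,0,0.68],0.4],[[-0.04,0.32,0.03],[0.01,0,0.68],0.4],[[-0.02,0.32,0.03],[0,0,0.69],0.4],[[0,0,0],[0,0,0],0.4]])

```text
time_s: 44.92
ee_pos: [0.6815, 0.0116, 0.2464]
tool_rot: [-0.002, 0.679, 0.734, -0.002]
wrist_force: [0.7, -0.6, -0.3]
grip_width: 0.402
```

```bash
python3 - <<'E'
from h import *
print(arm.read_state()["qpos"].round(2))
P,T=ktcp(pivot(0),U0,0);P=P+[0,0,.005];print(P)
plan([((P[0],P[1],.19),T,.4,3),(P,T,.4,4),(P,T,.4,1)])
E
```

```text
[ 0.02  0.45  0.65  1.77 -0.    1.51]
[0.680292  0.0123472 0.146    ]
[[[0.01,-0.01,0.38],[-0.01,0,0],0.4],[[0,0,0.37],[-0.01,0,0],0.4],[[0.01,-0.01,0.38],[-0.01,0,0],0.4],[[0,0,0.22],[0,0,0],0.4],[[0,0,0.22],[0,0,0],0.4],[[0,0,0.22],[0,0,0],0.4],[[0,0,0.22],[0,0,0],0.4],[[0,0,0],[0,0,0],0.4]]
```

Call:
step_arm(steps=[[[0.01,-0.01,0.38],[-0.01,0,0],0.4],[[0,0,0.37],[-0.01,0,0],0.4],[[0.01,-0.01,0.38],[-0.01,0,0],0.4],[[0,0,0.22],[0,0,0],0.4],[[0,0,0.22],[0,0,0],0.4],[[0,0,0.22],[0,0,0],0.4],[[0,0,0.22],[0,0,0],0.4],[[0,0,0],[0,0,0],0.4]], squeeze=20)

```text
time_s: 45.92
ee_pos: [0.6789, 0.0127, 0.1462]
tool_rot: [-0.0, 0.679, 0.734, -0.0]
wrist_force: [-0.9, 0.0, -0.2]
grip_width: 0.404
```

Call:
step_arm(steps=[[[0,0,0],[0,0,0],0],[[0,0,0],[0,0,0],0],[[0,0,0],[0,0,0],0],[[0,0,0],[0,0,0],0]])

```text
time_s: 46.42
ee_pos: [0.6794, 0.0127, 0.1475]
tool_rot: [0.0, 0.679, 0.734, 0.001]
wrist_force: [-0.0, -0.3, 0.8]
grip_width: 0.201
```

```bash
python3 - <<'E'
from h import *
s=arm.read_state();print(pose()[0].round(4),s["wrist_force"].round(1),s["grip_width"])
snap("scene","pics/d1.png",250,190,350,275,7)
c=lambda q:((w2px("scene",q)-[250,190]+.5)*7-.5).round(0)
print("pin",c(PIN+[0,0,.02]),"tcp",c(pose()[0]),"knobtop",c(pivot(0)+.183*U0+[0,0,.049]))
E
```

```text
[0.6794 0.0127 0.1475] [-0.  -0.3  0.8] 0.2006921609821811
pin [433. 425.] tcp [297. 213.] knobtop [291. 160.]
```

View pics/d1.png

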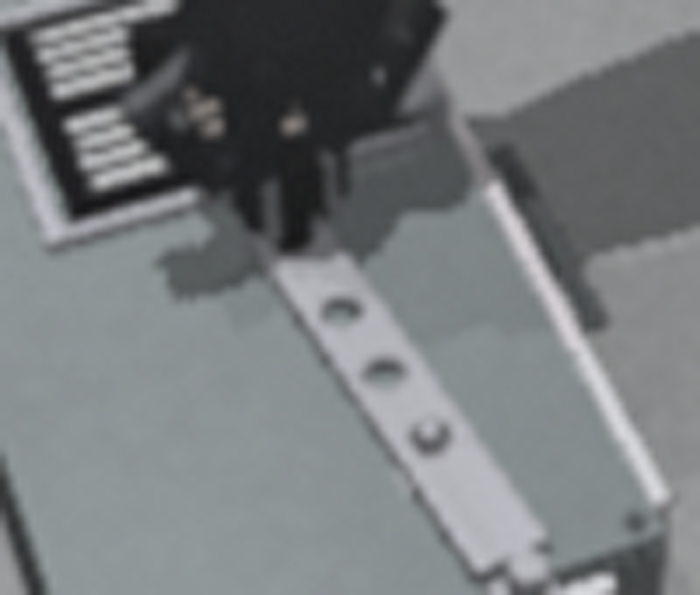

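```bash
sed -i 's/^PIN=.*/PIN=np.array([.6707,.1244,.12]);U0=np.array([.0775,-.9970,0])/' h.py; cat >> h.py <<'E'
from scipy.optimize import brentq
PF=brentq(lambda f:np.linalg.norm((pivot(f)-PIN)[:2])-.141,.3,.9)
UF=(PIN-pivot(PF))*[1,1,0];UF/=np.linalg.norm(UF)
a0,a1=(np.arctan2(u[1],u[0]) for u in(U0,UF))
def kst(t,a,h=.0175):
    an=a0+(a1-a0)*t;return ktcp(pivot(PF*t),np.array([np.cos(an),np.sin(an),0]),a,h)
E
python3 - <<'E'
from h import *
print(PF,UF,np.degrees([a0,a1]),kst(0,0)[0],kst(0,.32)[0],kst(1,.32)[0],kst(1,0)[0],pose()[0])
w=[(*kst(0,a),0,2) for a in(.06,.12,.18,.24,.32)]
st=plan(w)
print("--");st=plan([(*kst(t,.32),0,2) for t in np.arange(1,7)/6],st)
print("--");st=plan([(*kst(1,a),0,2) for a in(.24,.16,.10,.05)],st)
E
```

```text
0.6230372482658809 [-0.1483532  -0.98893444 -0.        ] [-85.55515394 -98.53150396] [0.67937989 0.01273739 0.1475    ] [0.6782333  0.02748773 0.2041773 ] [0.66666403 0.09749587 0.2041773 ] [0.66446917 0.08286475 0.1475    ] [0.67940344 0.01272163 0.14750739]
[[[0.01,0,-0.11],[0,-0.2,0],0],[[0.01,0,-0.11],[0.01,-0.2,0],0],[[0.02,0,-0.11],[0,-0.2,0],0],[[0.01,0,-0.11],[0,-0.2,0],0],[[0.01,0,-0.11],[0,-0.2,0],0],[[0.01,0,-0.11],[0,-0.2,0],0],[[0.02,0,-0.11],[0,-0.2,0],0],[[0.01,0,-0.11],[0,-0.2,0],0],[[0.02,0,-0.14],[0,-0.27,0],0],[[0.01,0,-0.15],[0,-0.26,0],0]]

--
[[[0.12,-0.04,-0.04],[0.04,0,0.12],0],[[0.12,-0.04,-0.04],[0.04,0,0.12],0],[[0.11,-0.03,-0.04],[0.04,0,0.12],0],[[0.12,-0.04,-0.03],[0.04,0,0.12],0],[[0.11,-0.02,-0.04],[0.04,0,0.12],0],[[0.11,-0.03,-0.04],[0.04,0,0.12],0],[[0.11,-0.02,-0.04],[0.04,0,0.12],0],[[0.11,-0.02,-0.03],[0.04,0,0.12],0],[[0.11,-0.01,-0.04],[0.04,0,0.12],0],[[0.11,-0.01,-0.03],[0.03,0,0.12],0],[[0.1,0,-0.04],[0.04,0,0.12],0],[[0.11,-0.01,-0.03],[0.04,0,0.11],0]]

--
[[[-0.01,0,0.15],[0,0.27,0],0],[[-0.02,0,0.14],[0,0.26,0],0],[[-0.01,0,0.15],[0,0.27,0],0],[[-0.01,0,0.15],[0,0.26,0],0],[[-0.01,0,0.11],[0,0.2,0],0],[[0,0,0.11],[0,0.2,0],0],[[-0.01,0,0.09],[0,0.17,0],0],[[-0.01,0,0.09],[0,0.17,0],0]]
```

Call:
step_arm(steps=[[[0.01,0,-0.11],[0,-0.2,0],0],[[0.01,0,-0.11],[0.01,-0.2,0],0],[[0.02,0,-0.11],[0,-0.2,0],0],[[0.01,0,-0.11],[0,-0.2,0],0],[[0.01,0,-0.11],[0,-0.2,0],0],[[0.01,0,-0.11],[0,-0.2,0],0],[[0.02,0,-0.11],[0,-0.2,0],0],[[0.01,0,-0.11],[0,-0.2,0],0],[[0.02,0,-0.14],[0,-0.27,0],0],[[0.01,0,-0.15],[0,-0.26,0],0],[[0,0,0],[0,0,0],0]], squeeze=40)

```text
time_s: 47.85
ee_pos: [0.6783, 0.0282, 0.2043]
tool_rot: [0.117, 0.67, 0.725, -0.108]
wrist_force: [0.0, 0.2, -1.1]
grip_width: 0.195
```

```bash
python3 - <<'E'
from h import *
s=arm.read_state();p,M=pose();print(p.round(4),kst(0,.32)[0],M[:,2].round(3),s["wrist_force"].round(1),s["wrist_torque"].round(2),s["qpos"].round(2))
im=arm.get_image("scene")[:,:,::-1];cv2.imwrite("pics/d2.png",im)
o=cv2.resize(cv2.imread("pics/d1.png"),None,fx=1/7,fy=1/7,interpolation=cv2.INTER_AREA)
print("change at pin/hole area",cv2.absdiff(im[190:275,250:350],o[:85,:100])[30:80,40:80].mean())
E
```

```text
[0.6783 0.0282 0.2043] [0.6782333  0.02748773 0.2041773 ] [ 0.025 -0.314 -0.949] [ 0.   0.2 -1.1] [ 0.41 -0.04  0.04] [ 0.17  0.42  0.5   1.68 -0.32  1.67]
change at pin/hole area 30.5455
```

Call:
step_arm(steps=[[[0.12,-0.04,-0.04],[0.04,0,0.12],0],[[0.12,-0.04,-0.04],[0.04,0,0.12],0],[[0.11,-0.03,-0.04],[0.04,0,0.12],0],[[0.12,-0.04,-0.03],[0.04,0,0.12],0],[[0.11,-0.02,-0.04],[0.04,0,0.12],0],[[0.11,-0.03,-0.04],[0.04,0,0.12],0],[[0.11,-0.02,-0.04],[0.04,0,0.12],0],[[0.11,-0.02,-0.03],[0.04,0,0.12],0],[[0.11,-0.01,-0.04],[0.04,0,0.12],0],[[0.11,-0.01,-0.03],[0.03,0,0.12],0],[[0.1,0,-0.04],[0.04,0,0.12],0],[[0.11,-0.01,-0.03],[0.04,0,0.11],0],[[0,0,0],[0,0,0],0],[[0,0,0],[0,0,0],0]])

```text
time_s: 49.65
ee_pos: [0.6664, 0.0978, 0.2038]
tool_rot: [0.104, 0.748, 0.645, -0.121]
wrist_force: [0.9, -0.2, -2.1]
grip_width: 0.197
```

```bash
python3 - <<'E'
from h import *
s=arm.read_state();p,M=pose();P,T=kst(1,.32);print(p.round(4),P.round(4),(M.T@T).round(3).tolist(),s["wrist_force"].round(1),s["wrist_torque"].round(2))
st=plan([(*kst(1,a),0,2) for a in(.24,.17,.12)])
print("--");plan([(*kst(1,a),0,2) for a in(.09,.06,.03,.0)],st)
E
```

```text
[0.6664 0.0978 0.2038] [0.6667 0.0975 0.2042] [[1.0, -0.001, -0.001], [0.001, 1.0, -0.0], [0.001, 0.0, 1.0]] [ 0.9 -0.2 -2.1] [ 0.34 -0.11 -0.04]
[[[-0.01,0,0.14],[0,0.26,0],0],[[-0.02,0.01,0.15],[0,0.27,0.01],0],[[-0.01,0,0.13],[0,0.23,0],0],[[-0.01,0,0.12],[0,0.24,0],0],[[-0.01,0,0.09],[0,0.16,0],0],[[0,0,0.1],[0,0.17,0],0]]

--
[[[-0.01,0,0.05],[0,0.1,0],0],[[0,0,0.06],[0,0.1,0],0],[[-0.01,0,0.05],[0,0.1,0],0],[[0,0,0.06],[0,0.1,0],0],[[-0.01,0,0.05],[0,0.1,0],0],[[0,0,0.06],[0,0.1,0],0],[[-0.01,0,0.05],[0,0.1,0],0],[[0,0,0.06],[0,0.1,0],0]]
```

Call:
step_arm(steps=[[[-0.01,0,0.14],[0,0.26,0],0],[[-0.02,0.01,0.15],[0,0.27,0.01],0],[[-0.01,0,0.13],[0,0.23,0],0],[[-0.01,0,0.12],[0,0.24,0],0],[[-0.01,0,0.09],[0,0.16,0],0],[[0,0,0.1],[0,0.17,0],0],[[0,0,0],[0,0,0],0]])

```text
time_s: 50.52
ee_pos: [0.665, 0.0859, 0.169]
tool_rot: [0.039, 0.757, 0.651, -0.045]
wrist_force: [0.1, -0.0, -0.4]
grip_width: 0.195
```

Call:
step_arm(steps=[[[-0.01,0,0.05],[0,0.1,0],0],[[0,0,0.06],[0,0.1,0],0],[[-0.01,0,0.05],[0,0.1,0],0],[[0,0,0],[0,0,0],0]])

```text
time_s: 51.02
ee_pos: [0.6648, 0.0843, 0.1612]
tool_rot: [0.024, 0.758, 0.652, -0.028]
wrist_force: [0.3, 0.7, -1.4]
grip_width: 0.2
```

Call:
step_arm(steps=[[[0,0,0.06],[0,0.1,0],0],[[-0.01,0,0.05],[0,0.1,0],0],[[0,0,0],[0,0,0],0]])

```text
time_s: 51.4
ee_pos: [0.6646, 0.0834, 0.1557]
tool_rot: [0.015, 0.758, 0.652, -0.017]
wrist_force: [0.7, -0.3, -1.4]
grip_width: 0.19
```

Call:
step_arm(steps=[[[0,0,0.06],[0,0.1,0],0],[[-0.01,0,0.04],[0,0.1,0],0],[[0,0,0],[0,0,0],0]])

```text
time_s: 51.78
ee_pos: [0.6645, 0.0826, 0.1507]
tool_rot: [0.005, 0.758, 0.652, -0.006]
wrist_force: [-0.4, 0.5, -1.8]
grip_width: 0.196
```

Call:
step_arm(steps=[[[0,0,0.04],[0,0.05,0],0],[[0,0,0],[0,0,0],0.4],[[0,0,0],[0,0,0],0.4],[[0,0,0],[0,0,0],0.4],[[0,0,-0.3],[0,0,0],0.4],[[0,0,-0.6],[0,0,0],0.4],[[0,0,-0.7],[0,0,0],0.4],[[0,-0.6,-0.4],[0,0,0],0.4],[[0,-0.7,0],[0,0,0],0.4],[[0,-0.7,0],[0,0,0],0.4],[[0,-0.7,0],[0,0,0],0.4],[[0,-0.7,0],[0,0,0],0.4],[[0,0,0],[0,0,0],0.4]])

```text
time_s: 53.4
ee_pos: [0.4953, 0.1093, 0.2512]
tool_rot: [0.003, 0.758, 0.653, -0.002]
wrist_force: [0.8, -0.6, 0.6]
grip_width: 0.401
```

```bash
python3 - <<'E'
from h import *
snap("scene","pics/e1.png",225,140,425,310,4)
E
```

```text
(no output)
```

View pics/e1.png

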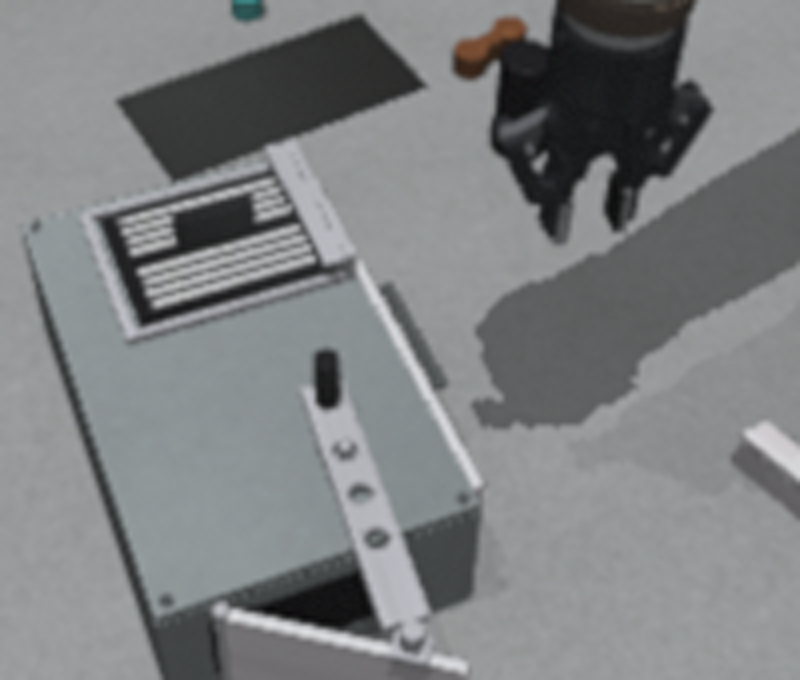

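```bash
python3 - <<'E'
from workcell import arm
print(arm.hand_in())
E
```

```text
the job is handed in; nothing more can be done
None
```

The dryer is ready to run and the job is handed in at about 53 s of the 210 s allowed; no verdict was reported.

- **Links:** there were three on the mat. I laid all three flat and apart in the drawer, and a picture taken before closing confirmed this and showed the mat empty.
- **Drawer:** I pushed it against its hard stop, and the front sits flush with the dryer. The wrist force reached about 111 N at the end of that push. That is close to the 120 N limit and more than I intended, but the push was with the fingers, not the gripper's body. I judged it home from the hard stop and the picture; I had no separate sign of the click.
- **Filter panel:** I slid it tilted 10° under the front lip until it touched the front wall, then turned it down flat. The picture shows it even and low inside the frame.
- **Vent:** opened last. I lifted the stay off its pin, led it across and lowered it with no contact force. The last picture shows the pin in the last hole, the bar down and the flap wide open.

The two cameras disagreed by about 5 mm. I trusted the scene camera after checking it against known positions, and adjusted by feel at the filter frame. The grease jar, air can and soft jaw were not touched. The arm was clear of everything at hand-in.

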